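# Set the hanging eyelet of a nail sample board in the bench press

### The arm

A 6-joint arm with a two-finger parallel gripper is mounted at the origin on the work surface. World frame = base frame: x ahead of the robot, y to its left, z up, the work surface at z = 0. Lengths are in m, angles in rad, forces in N, time in s.
With the tool pointing down it reaches from about 0.3 to 1 m from the base axis. Payload 5.1 kg.
Tool frame: the origin (TCP) lies between the finger pads; the fingertips stand 25 mm ahead of it and the grasp point (between the pads) lies 6 mm ahead of it; z points along the fingers, y is the direction in which the jaws open and shut (so a half turn about z gives the same grasp; the last joint's range is limited). The gripper opens to 95 mm and grips with 3 to 60 N. Pads are 20 mm wide; open, the fingers measure 119 mm over their backs; the gripper's body (75 mm by 180 mm) begins 59 mm behind the grasp point.
Start: joints at [1.021, 0.124, 1.65, -0, 1.367, -0.083], TCP at [0.293, 0.58, 0.24] pointing down, gripper open.
Joint ranges: [-2.61, 2.61], [-1.02, 2.33], [0.03, 2.71], [-1.35, 4.49], [0.32, 2.68], [-2.91, 2.91]. Speed limits (rad/s): [2.57, 2.57, 3.14, 3.14, 3.14, 3.14].

### API

Orientations are given as a unit quaternion [w, x, y, z].
In Python, from rig import arm gives the robot as it stands. The module is installed in compiled form; this text tells all that it offers.
- The arm moves only by the tool servo_tool, never from a script. Its argument "increments" is a list of rows, each an object of numbers: "grip": the closure, from 0 (fully open) to 1 (shut); "dx", "dy", "dz": the shift along the tool's x, y, z in m; "yaw": the turn about the tool's z in degrees. In form: [{"grip": .., "dx": .., "dy": .., "dz": .., "yaw": ..}, ...]. A call has exactly 10 rows; each row is the pose to reach, as a shift and turn from the pose commanded when the call began, along the tool's axes at that moment; what a row does not reach only later rows make up. A row lasts 1/8 s, in which the tool goes at most 62.5 mm and 10.7 degrees, less where a joint would pass 70% of its speed; a pose out of reach is approached as far as the arm can. A call with a gripper value outside its range is refused whole. The fingers move at their own pace and stop on an object; the grip force is fixed at half the most. Time passes only in rows, so rows that repeat a pose let the fingers close, or fill a call up. It gives the time, the measured TCP pose, the force and the opening at its end, in the units of the state.
- arm.sense(): the state, without advancing time (a new reading comes with each control period).
- arm.grab_frame(name): name is "scene" or "top"; returns the picture (480x640x3 uint8, red, green, blue); there is no depth.
- arm.camera_params(name): a dict with "fx", "fy", "cx", "cy" (pixels), "distortion" ([k1, k2, p1, p2, k3] as OpenCV has them; the pictures are not rectified), "rvec" (rotation vector, rad) and "tvec" (3), from world to camera coordinates, as OpenCV has them. Camera axes: x right, y down, z forward; pixel columns grow to the right and rows downward; lengths in m; the calibration is good to about 2 mm. A picture is of the moment at which its call begins. camera_params takes no time and is no camera call.
- arm.job_done(): hands the job in, once; it reports no verdict.
The state is a dict: "t": time; "joint_positions": joint angles; "dq": joint speeds; "effort": joint torques, N m; "tcp_pos": TCP position; "orientation": TCP orientation; "contact_force": force on the tool from outside, world axes, zero at the start; "wrist_torque": the same for the moment, N m; "opening": finger opening in m.
Only numpy, scipy, OpenCV 4.12 (cv2) and the standard library are available. Lean on these libraries where they do the work, as an engineer would, in place of code of your own. Each camera call takes 0.05 s, during which the arm holds its last target. There are 200 camera calls.

### The job

The steel hanging eyelet of the black nail sample board is only loosely started and stands proud. Lay the board on the press's work table, slide it square along the back gauge until the eyelet sits centred under the setting die, pull the lever right down until it goes solid so the eyelet is set, and let the lever come fully back up. Then take the board out and lay it flat in the aluminium tray, nail tips up, without dropping it and without disturbing the lotion bottle, the jar or the buffing block.

Things in the scene. Friction and masses are not known exactly. Their poses are not given: they have to be found in the camera images.
- board: Black rigid plastic sample board, 180 x 50 x 10 mm, about 0.15 kg, flat on the worktop. Origin: centre of its underside; x along its length towards the eyelet end, y across, z up out of the face with the nail tips (two rows of six, 4 mm proud, x = -83 to +41 mm). Grip it across its 50 mm width at x = -80 to -30 mm. Eyelet axis at x = +68, y = 0: 22 mm from the end, 25 mm from each long edge.
- eyelet_top (a point): Centre of the top of the eyelet's round steel flange (24 mm across, 2 mm thick) on the board, z up. This point is 12 mm above the board's underside when the eyelet is set, 17 to 19 mm at the start.
- eyelet (a joint): How far the eyelet stands proud of its set position, in m: 0.005 to 0.007 at the start, 0 when fully set. A tight fit: it needs about 12 N along its axis to move and stays where it is left.
- press: Grey cast bench press, fixed. Origin: on the worktop under the ram axis; z up. Its throat opens to its +y; column at y = -155 to -90 mm. Steel work table: top at z = 45 mm, x -130 to +55, y -70 to +65 mm. Head above it: z 105 to 215, x -28 to +28, y -150 to +30 mm. The board goes in from the press's -x side, which faces the robot, eyelet end first, its length along the press's x.
- gauge (a point): Foot of the working face of the back gauge, a dark straight steel bar 17 mm tall fixed on the work table. The face looks to the press's +y, lies at press y = -25 mm and runs from press x = -60 to +50 mm. With a long edge of the board against it the eyelet is at press y = 0, in line with the die. Hold the board 100 mm or more from its eyelet, so that the gripper clears gauge and head.
- die (a point): Centre of the flat lower face of the round setting die (26 mm across, with a small centring cone that finds the eyelet's 13 mm bore if it is within 5 mm) at the foot of the ram, on the press's z axis. 71 mm above the worktop with the lever up, which leaves 26 mm of daylight over the work table, so the board has to be slid in level. It comes down 14 mm per rad of lever.
- lever (a joint): Angle of the press lever, rad: 0 = up at rest (50 degrees above level, leaning to the press's +y), 1.04 = fully down on its stop (10 degrees below level), eyelet set. Its axis runs along the press's x through press y = -24, z = 165 mm. A spring brings it back to 0 when let go. Force at the knob: about 2 N at first, 6 N near the end, 1 N more while the eyelet moves.
- knob (a point): Centre of the black ball knob (30 mm across) at the end of the 12 mm lever rod, 180 mm from the lever's axis; it moves in the plane press x = 64 mm. It can be pinched along the press's x from above and led along its arc (it turns between the fingers), or pushed down.
- tray: Shallow aluminium tray, fixed, 260 x 150 x 18 mm outside, walls 4 mm and floor about 4 mm thick. Origin: centre of its underside; x along its length, z up.
- lotion: Bystander: white lotion bottle with black cap, 54 mm across, 170 mm tall, standing. Origin: centre of its base.
- jar: Bystander: squat amber jar, 76 mm across, 60 mm tall, standing. Origin: centre of its base.
- buffer: Bystander: grey nail-buffing block, 95 x 26 x 26 mm, lying. Origin: centre of its underside, x along its length.
There are look-alikes about, which are no part of the job. Of the things shaped like the board, the black one is meant.

How it is judged:
By the outcome, as a careful person would: the job done as asked, in the order asked, and still so for the second after the job is handed in, with the robot touching nothing.
It also fails if it takes over 72 s, if anything falls off the work surface, if the arm or the gripper's body presses on something with over 40 N, if the wrist force passes 120 N, or if a joint passes its speed limit or range.

## Working session

There is one attempt and no reset: what is moved stays moved. The work goes in short steps, Python scripts to look and compute and a tool call to move; the robot and the scene stay as the last step left them, time stands still between calls to the robot, and variables do not carry over. Pictures are saved under pics/ and viewed, about 8 in all and at most 12, crops included, and the job is handed in when it is done.

Besides the shell and the picture viewer there is one more tool, called after ">>>" by a JSON object that holds its "api" and its "payload", one argument or row to a line. servo_tool: Moves the arm, as the interface text tells. Its arguments: {"type":"object","properties":{"increments":{"type":"array"}},"required":["increments"]}

```bash
mkdir -p pics; python3 - <<'E'
from rig import arm
import cv2,json
for n in("scene","top"):
    cv2.imwrite(f"pics/{n}0.png",arm.grab_frame(n)[:,:,::-1]); print(n,arm.camera_params(n))
print(arm.sense())
E
```

```text
scene {'fx': 490.10305516976825, 'fy': 490.10305516976825, 'cx': 322.25135798043056, 'cy': 241.64165532849898, 'distortion': array([-0.0788767,  0.       ,  0.       ,  0.       ,  0.       ]), 'rvec': array([ 0.82676631,  2.53701477, -1.15513252]), 'tvec': array([ 0.40821164, -0.09778026,  1.47907685])}
top {'fx': 588.1960981867501, 'fy': 588.1960981867501, 'cx': 313.95112370309397, 'cy': 246.64366630790502, 'distortion': array([-0.07556131,  0.        ,  0.        ,  0.        ,  0.        ]), 'rvec': array([ 2.14184786, -2.10552111,  0.22775896]), 'tvec': array([0.03211765, 0.55466164, 1.5300733 ])}
{'t': 0.1, 'joint_positions': array([ 1.02135355e+00,  1.24436873e-01,  1.65151881e+00, -2.98593479e-05,
        1.36750873e+00, -8.26099670e-02]), 'dq': array([ 0.00053721, -0.00272983, -0.00245262,  0.00054761,  0.0018815 ,
       -0.00020897]), 'effort': array([ 7.08620719e-04, -4.18881083e+01, -3.61097145e+01,  7.76994671e-02,
        4.61444969e-02, -4.01428224e-05]), 'tcp_pos': array([0.29229989, 0.57997528, 0.2385229 ]), 'orientation': array([-2.76967416e-04,  2.31299577e-01,  9.72882125e-01, -8.94072769e-04]), 'contact_force': array([ 0.08804456, -0.17133753,  0.23420553]), 'wrist_torque': array([-0.05282348, -0.01555128, -0.0039294 ]), 'opening': 0.09519007660445492}
```

View pics/top0.png

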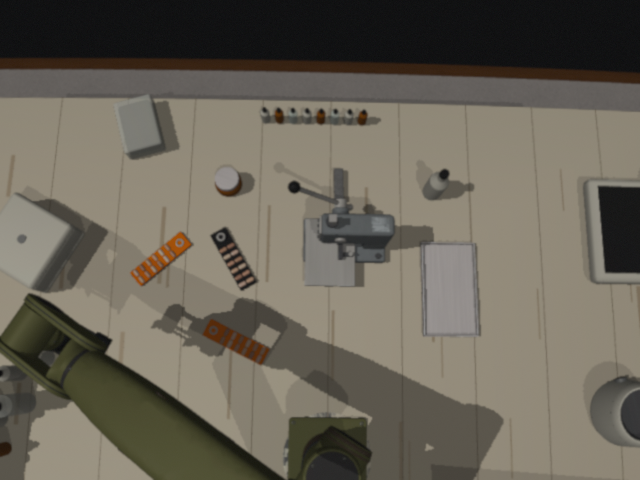

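View pics/scene0.png

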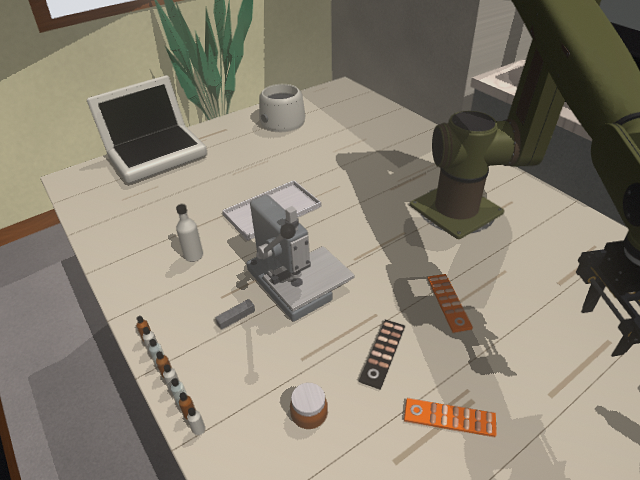

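The board-shaped things in the top view are black at (233,260), orange at (162,258) and dark orange at (237,341). I choose the black one, with its eyelet end near (220,237). The press table is at (330,255), knob at (294,187), tray at (450,289), buffer at (340,185), jar at (228,181) and lotion at (436,187). Next I'll take close crops.

```bash
cat > h.py <<'E'
import numpy as np,cv2
from rig import arm
P={}
for n in("scene","top"):
    c=arm.camera_params(n);P[n]=(np.array([[c['fx'],0,c['cx']],[0,c['fy'],c['cy']],[0,0,1.]]),c['distortion'],np.array(c['rvec']),np.array(c['tvec']))
def proj(n,X):
    K,d,r,t=P[n];return cv2.projectPoints(np.atleast_2d(np.asarray(X,float)),r,t,K,d)[0][:,0]
def ray(n,uv,z):
    K,d,r,t=P[n];q=cv2.undistortPoints(np.asarray(uv,float).reshape(-1,1,2),K,d)[:,0]
    R=cv2.Rodrigues(r)[0];D=np.c_[q,np.ones(len(q))]@R;C=-R.T@t
    return C+D*((z-C[2])/D[:,2])[:,None]
def T(x,y,yaw,pts,z=0):
    c,s=np.cos(yaw),np.sin(yaw);p=np.atleast_2d(np.asarray(pts,float))
    return np.c_[x+c*p[:,0]-s*p[:,1],y+s*p[:,0]+c*p[:,1],z+p[:,2]]
def crop(n,img,x0,y0,w,h,s,f):
    a=cv2.resize(img[y0:y0+h,x0:x0+w],None,fx=s,fy=s,interpolation=cv2.INTER_CUBIC);cv2.imwrite(f,a)
E
python3 - <<'E'
from h import *
print(ray("top",[[220,237],[248,287]],.01),ray("top",[[304,220],[304,286],[356,287]],.045))
t=cv2.imread("pics/top0.png");s=cv2.imread("pics/scene0.png")
t=cv2.convertScaleAbs(t,alpha=1.3,beta=10);s=cv2.convertScaleAbs(s,alpha=1.3,beta=10)
crop("top",t,200,165,200,140,4,"pics/c1.png")
crop("scene",s,210,170,200,150,4,"pics/c2.png")
print(P["top"][3],-cv2.Rodrigues(P["top"][2])[0].T@P["top"][3],-cv2.Rodrigues(P["scene"][2])[0].T@P["scene"][3])
E
```

```text
[[0.5855055  0.3025475  0.01      ]
 [0.44718945 0.21950378 0.01      ]] [[ 0.62988226  0.06984247  0.045     ]
 [ 0.44811355  0.06643563  0.045     ]
 [ 0.44783599 -0.0729361   0.045     ]]
[0.03211765 0.55466164 1.5300733 ] [0.24119759 0.06288919 1.60862489] [0.99963413 0.72828636 0.91334367]
```

View pics/c1.png

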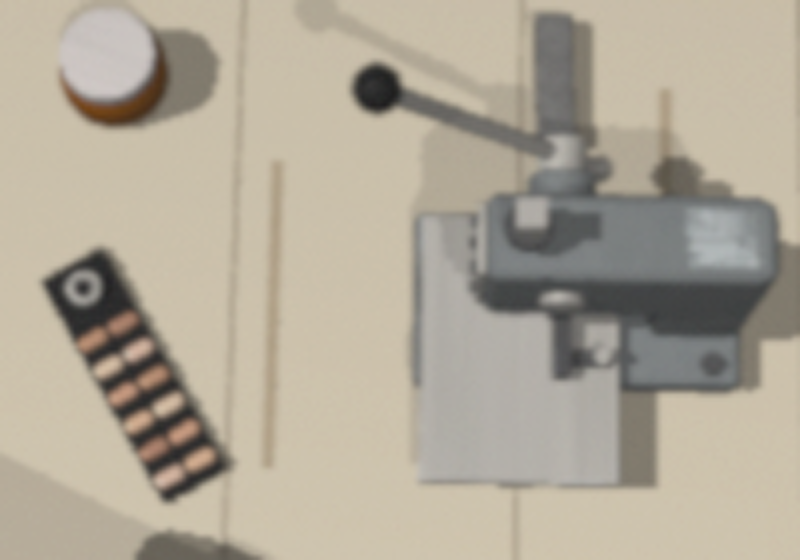

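View pics/c2.png

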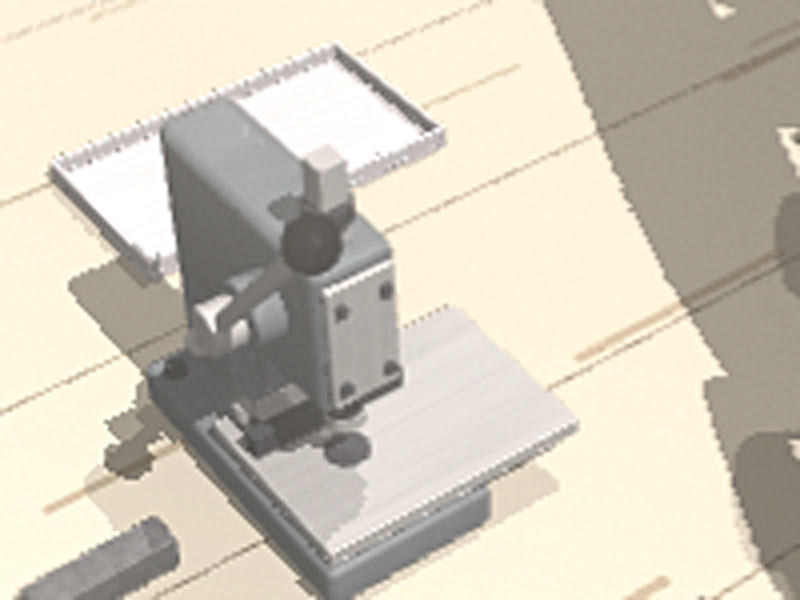

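```bash
cat > fit.py <<'E'
from h import *
from scipy.optimize import least_squares
c1=lambda p:(np.array(p,float)+.5)/4-.5+[200,165]
c2=lambda p:(np.array(p,float)+.5)/4-.5+[210,170]
def fit(g,obs,z=0):
    f=lambda q:np.concatenate([(proj(n,T(*q,m,z))-u).ravel() for n,m,u in obs])
    r=least_squares(f,g,loss='soft_l1');print(r.x.round(4),np.degrees(r.x[2]).round(2),'res',r.fun.round(1));return r.x
if __name__=="__main__":
    print("board");fit([.5,.26,.5],[("top",[[.09,.025,.01],[.09,-.025,.01],[-.09,-.025,.01],[-.09,.025,.01],[.068,0,.018]],c1([[43,283],[103,250],[232,465],[168,502],[83,288]])),
      ("scene",[[.068,0,.018]],np.array([[373.5,373.5]]))])
    print("press");k=[.064,-.024+.18*np.cos(np.radians(50)),.165+.18*np.sin(np.radians(50))]
    fit([.58,0,0],[("top",[[.055,.065,.045],[-.13,.065,.045],[-.13,-.07,.045],k],c1([[420,214],[418,485],[620,487],[377,88]])),
      ("scene",[[.055,.065,.045],[-.13,.065,.045],[-.13,-.07,.045],k],c2([[330,558],[578,425],[450,306],[311,243]]))])
    print("tray");fit([.5,-.2,0],[("top",[[.13,.075,.018],[.13,-.075,.018],[-.13,-.075,.018],[-.13,.075,.018]],np.array([[421,241],[476,241],[479,335],[424,336]])),
      ("scene",[[.13,.075,.018],[-.13,-.075,.018],[.13,-.075,.018]],c2([[152,280],[443,130],[52,165]]))])
    print("jar/lotion/buffer",ray("top",c1([[108,52]]),.06),ray("top",[[435,194]],0.01),ray("top",c1([[555,75]]),.026))
E
python3 fit.py
```

```text
board
[0.5266 0.2632 0.565 ] 32.37 res [-1.1  0.1 -0.5 -0.7 -0.1  0.2  0.2  0.4  0.3  0.3 -0.8 -0.3]
press
[0.5804 0.0018 0.0038] 0.22 res [ 0.5  0.  -0.  -0.6 -0.2 -0.5 -0.   0.3 -0.1 -0.3  0.2 -1.1  0.4 -0.3
  0.1  1.2]
tray
[ 0.4529 -0.3317  0.0147] 0.85 res [ -0.5   0.4  -2.3   0.7  -0.5   0.6  -0.3  -0.2  -1.2  -3.3 -27.  -22.
  -0.9  -0.3]
jar/lotion/buffer [[0.74216237 0.28491327 0.06      ]] [[ 0.72229723 -0.30100593  0.01      ]] [[ 0.74250413 -0.02463902  0.026     ]]
```

>>> {"api": "servo_tool", "payload": {
  "increments": [
    {"grip": 0,"dx": -0.05,"dy": -0.034,"dz": 0.0,"yaw": -9},
    {"grip": 0,"dx": -0.1,"dy": -0.068,"dz": 0.0,"yaw": -18},
    {"grip": 0,"dx": -0.15,"dy": -0.102,"dz": 0.02,"yaw": -27},
    {"grip": 0,"dx": -0.2,"dy": -0.135,"dz": 0.04,"yaw": -36},
    {"grip": 0,"dx": -0.25,"dy": -0.17,"dz": 0.06,"yaw": -45},
    {"grip": 0,"dx": -0.29,"dy": -0.196,"dz": 0.09,"yaw": -54},
    {"grip": 0,"dx": -0.326,"dy": -0.22,"dz": 0.12,"yaw": -59},
    {"grip": 0,"dx": -0.326,"dy": -0.22,"dz": 0.125,"yaw": -59},
    {"grip": 0,"dx": -0.326,"dy": -0.22,"dz": 0.125,"yaw": -59},
    {"grip": 0,"dx": -0.326,"dy": -0.22,"dz": 0.125,"yaw": -59}
  ]
}}

```text
t: 1.35
tcp_pos: [0.4849, 0.2385, 0.1158]
orientation: [0.001, -0.278, 0.96, 0.0]
contact_force: [-1.2, 0.1, -0.0]
opening: 0.0952
```

```bash
cat >> h.py <<'E'
def go(x,y,z,jaw):
    "increments from the present measured pose to a world TCP target and jaw direction (deg, mod 180)"
    s=arm.sense();w,a,b,c=s['orientation'];M=cv2.Rodrigues(2*np.arctan2(np.linalg.norm([a,b,c]),w)*np.array([a,b,c])/np.linalg.norm([a,b,c]))[0]
    d=M.T@(np.array([x,y,z])-s['tcp_pos']);j=np.degrees(np.arctan2(M[1,1],M[0,1]))
    print('t',round(s['t'],2),'tcp',s['tcp_pos'].round(4),'jaw',j.round(2),'open',round(s['opening'],4),'F',s['contact_force'].round(1),'M',s['wrist_torque'].round(2),'q6',round(s['joint_positions'][5],2),'tilt',M[:2,2].round(4))
    print('dxyz',d.round(4),'yaw',-((jaw-j+90)%180-90))
E
python3 - <<'E'
from h import *
go(.4844,.2364,.028,122.4)
im=arm.grab_frame("scene");cv2.imwrite("pics/s1.png",im[:,:,::-1])
crop("scene",im[:,:,::-1],320,260,180,150,4,"pics/s1c.png")
E
```

```text
t 1.35 tcp [0.4849 0.2385 0.1158] jaw 122.32 open 0.0952 F [-1.2  0.1 -0. ] M [0.06 0.03 0.  ] q6 -1.78 tilt [0.0017 0.0008]
dxyz [ 0.0017 -0.0015  0.0878] yaw -0.07564605466583885
```

View pics/s1c.png

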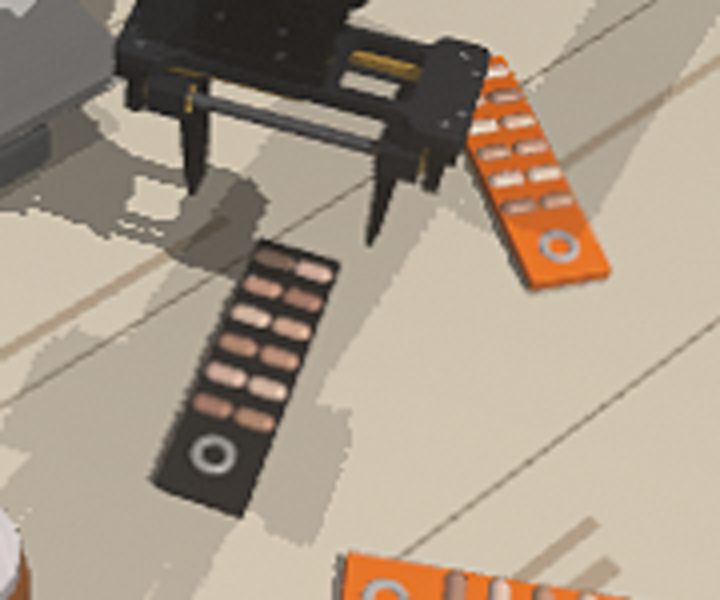

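The crop shows the fingers straddling the black board's tail, with its corners at (262,240), (340,263), (243,517) and (155,482), and the ring at (213,454). This is the black one, eyelet end far from the gripper. I'll refine the fit with both views.

```bash
python3 - <<'E'
from fit import *
c3=lambda p:(np.array(p,float)+.5)/4-.5+[320,260]
b=fit([.5,.26,.5],[("top",[[.09,.025,.01],[.09,-.025,.01],[-.09,-.025,.01],[-.09,.025,.01],[.068,0,.018]],c1([[43,283],[103,250],[232,465],[168,502],[83,288]])),
 ("scene",[[.09,.025,.01],[.09,-.025,.01],[-.09,-.025,.01],[-.09,.025,.01],[.068,0,.018]],c3([[243,517],[155,482],[262,240],[340,263],[213,454]]))])
print("tray");fit([.5,-.2,0],[("top",[[.13,.075,.018],[.13,-.075,.018],[-.13,-.075,.018],[-.13,.075,.018]],np.array([[421,241],[476,241],[479,335],[424,336]])),
 ("scene",[[.13,.075,.018],[-.13,.075,.018],[-.13,-.075,.018],[.13,-.075,.018]],c2([[152,280],[443,130],[335,45],[52,165]]))])
g=T(*b,[[-.05,0,0]])[0];go(g[0],g[1],.027,np.degrees(b[2])+90)
E
```

```text
[0.5265 0.2645 0.5502] 31.52 res [-1.2 -0.2 -0.5 -0.8 -0.9  0.6 -0.8  0.6  0.1  0.2  0.1 -1.1 -0.4 -0.1
 -1.2 -0.8 -0.3 -0.4 -0.2  0.3]
tray
[ 0.4534 -0.3321  0.0177] 1.02 res [-0.5  0.4 -2.3  0.4 -0.2  0.3 -0.  -0.3 -1.3 -3.3  0.2 -0.1 -0.3 -0.8
 -1.1 -0.2]
t 1.4 tcp [0.4849 0.2386 0.1159] jaw 122.34 open 0.0951 F [ 0.5 -0.7 -0.1] M [ 0.12  0.02 -0.01] q6 -1.78 tilt [0.0019 0.0009]
dxyz [0.0012 0.0004 0.0889] yaw 0.8167636236622968
```

>>> {"api": "servo_tool", "payload": {
  "increments": [
    {"grip": 0,"dx": 0.001,"dy": 0.0,"dz": 0.03,"yaw": 0.8},
    {"grip": 0,"dx": 0.001,"dy": 0.0,"dz": 0.06,"yaw": 0.8},
    {"grip": 0,"dx": 0.001,"dy": 0.0,"dz": 0.078,"yaw": 0.8},
    {"grip": 0,"dx": 0.001,"dy": 0.0,"dz": 0.0885,"yaw": 0.8},
    {"grip": 0,"dx": 0.001,"dy": 0.0,"dz": 0.0885,"yaw": 0.8},
    {"grip": 0.3,"dx": 0.001,"dy": 0.0,"dz": 0.0885,"yaw": 0.8},
    {"grip": 1,"dx": 0.001,"dy": 0.0,"dz": 0.0885,"yaw": 0.8},
    {"grip": 1,"dx": 0.001,"dy": 0.0,"dz": 0.0885,"yaw": 0.8},
    {"grip": 1,"dx": 0.001,"dy": 0.0,"dz": 0.0885,"yaw": 0.8},
    {"grip": 1,"dx": 0.001,"dy": 0.0,"dz": 0.0885,"yaw": 0.8}
  ]
}}

```text
t: 2.65
tcp_pos: [0.4836, 0.2369, 0.0262]
orientation: [-0.0, -0.271, 0.963, 0.0]
contact_force: [-1.7, 1.5, 1.1]
opening: 0.0508
```

```bash
python3 - <<'E'
from h import *
go(.40,.01,.09,90.2)
E
```

```text
t 2.65 tcp [0.4836 0.2369 0.0262] jaw 121.44 open 0.0508 F [-1.7  1.5  1.1] M [0.19 0.24 0.01] q6 -1.76 tilt [-0.0004  0.0004]
dxyz [ 0.1897 -0.1499 -0.0638] yaw 31.23991944807213
```

>>> {"api": "servo_tool", "payload": {
  "increments": [
    {"grip": 1,"dx": 0,"dy": 0,"dz": -0.02,"yaw": 0},
    {"grip": 1,"dx": 0,"dy": 0,"dz": -0.06,"yaw": 0},
    {"grip": 1,"dx": 0.02,"dy": -0.0125,"dz": -0.1,"yaw": 3},
    {"grip": 1,"dx": 0.055,"dy": -0.034,"dz": -0.104,"yaw": 8},
    {"grip": 1,"dx": 0.095,"dy": -0.059,"dz": -0.104,"yaw": 14},
    {"grip": 1,"dx": 0.135,"dy": -0.084,"dz": -0.104,"yaw": 20},
    {"grip": 1,"dx": 0.175,"dy": -0.109,"dz": -0.104,"yaw": 26},
    {"grip": 1,"dx": 0.2,"dy": -0.125,"dz": -0.104,"yaw": 30},
    {"grip": 1,"dx": 0.2155,"dy": -0.1347,"dz": -0.104,"yaw": 31.2},
    {"grip": 1,"dx": 0.2155,"dy": -0.1347,"dz": -0.104,"yaw": 31.2}
  ]
}}

```text
t: 3.9
tcp_pos: [0.3696, 0.0087, 0.1297]
orientation: [-0.0, -0.001, 1.0, 0.0]
contact_force: [0.6, 0.1, -1.7]
opening: 0.0495
```

```bash
python3 - <<'E'
from h import *
go(.37,.0095,.0735,90.2)
a=arm.grab_frame("scene")[:,:,::-1];b=arm.grab_frame("top")[:,:,::-1]
f=lambda i,x,y:cv2.resize(i[y:y+150,x:x+200],None,fx=4,fy=4,interpolation=cv2.INTER_CUBIC)
cv2.imwrite("pics/s2.png",f(a,240,180));cv2.imwrite("pics/t2.png",f(b,260,200))
E
```

```text
t 3.9 tcp [0.3696 0.0087 0.1297] jaw 90.13 open 0.0495 F [ 0.6  0.1 -1.7] M [ 0.1   0.12 -0.05] q6 -1.69 tilt [-0.0003  0.    ]
dxyz [-0.0004  0.0008  0.0562] yaw -0.07390457204280665
```

View pics/s2.png

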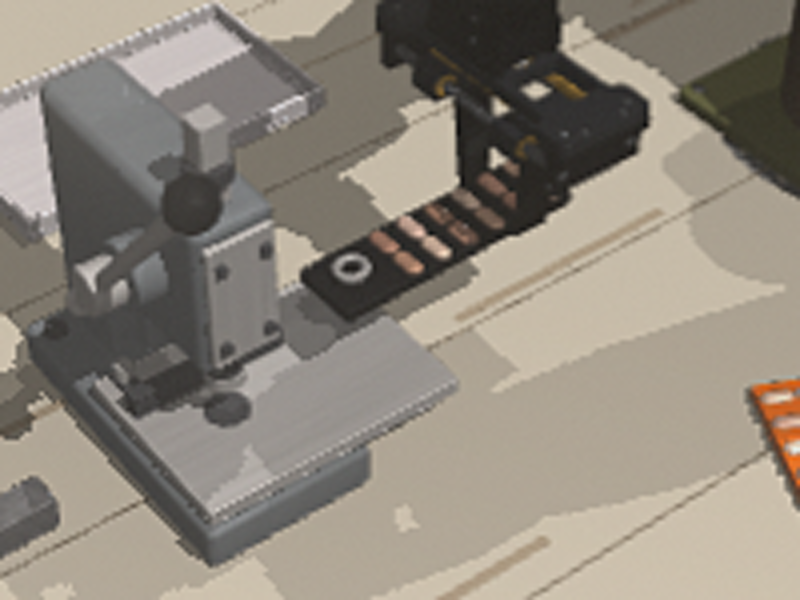

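Board is held level, with the eyelet ring at (352,267) in the crop and front corners at (348,320) and (303,272). I'll check its pose in the hand.

```bash
python3 - <<'E'
from fit import *
c=(np.array([[352,267],[348,320],[303,272]],float)+.5)/4-.5+[240,180]
for z in(.1035,.098):
    print(ray("scene",c[:1],z+.018),ray("scene",c[1:],z+.01))
print("expected ring",.3696+.118,.0087)
E
```

```text
[[0.49032453 0.01036334 0.1215    ]] [[ 0.51467813  0.03963036  0.1135    ]
 [ 0.5117191  -0.01111239  0.1135    ]]
[[0.48678696 0.00537677 0.116     ]] [[ 0.5113434   0.03489492  0.108     ]
 [ 0.50836403 -0.01619675  0.108     ]]
expected ring 0.4876 0.0087
```

>>> {"api": "servo_tool", "payload": {
  "increments": [
    {"grip": 1,"dx": 0,"dy": 0,"dz": 0.015,"yaw": 0},
    {"grip": 1,"dx": 0,"dy": 0,"dz": 0.03,"yaw": 0},
    {"grip": 1,"dx": 0,"dy": 0,"dz": 0.042,"yaw": 0},
    {"grip": 1,"dx": 0,"dy": 0,"dz": 0.048,"yaw": 0},
    {"grip": 1,"dx": 0,"dy": 0,"dz": 0.052,"yaw": 0},
    {"grip": 1,"dx": 0,"dy": 0,"dz": 0.055,"yaw": 0},
    {"grip": 1,"dx": 0,"dy": 0,"dz": 0.056,"yaw": 0},
    {"grip": 1,"dx": 0,"dy": 0,"dz": 0.056,"yaw": 0},
    {"grip": 1,"dx": 0,"dy": 0,"dz": 0.056,"yaw": 0},
    {"grip": 1,"dx": 0,"dy": 0,"dz": 0.056,"yaw": 0}
  ]
}}

```text
t: 5.25
tcp_pos: [0.3704, 0.0094, 0.0743]
orientation: [0.0, -0.002, 1.0, -0.0]
contact_force: [-0.3, 0.3, -1.5]
opening: 0.0497
```

```bash
python3 - <<'E'
from h import *
go(.4624,.0095,.0725,90.2)
b=arm.grab_frame("top")[:,:,::-1];a=arm.grab_frame("scene")[:,:,::-1]
b=cv2.convertScaleAbs(b,alpha=1.5,beta=20)
f=lambda i,x,y:cv2.resize(i[y:y+100,x:x+130],None,fx=6,fy=6,interpolation=cv2.INTER_CUBIC)[:,:400]
cv2.imwrite("pics/t3.png",np.hstack([f(b,295,220)[:,:400],f(a,285,195)[:,:400]]))
E
```

```text
t 5.25 tcp [0.3704 0.0094 0.0743] jaw 90.26 open 0.0497 F [-0.3  0.3 -1.5] M [ 0.01  0.08 -0.04] q6 -1.7 tilt [ 0.0004 -0.0001]
dxyz [-0.092  -0.0003  0.0019] yaw 0.056608220701278356
```

View pics/t3.png

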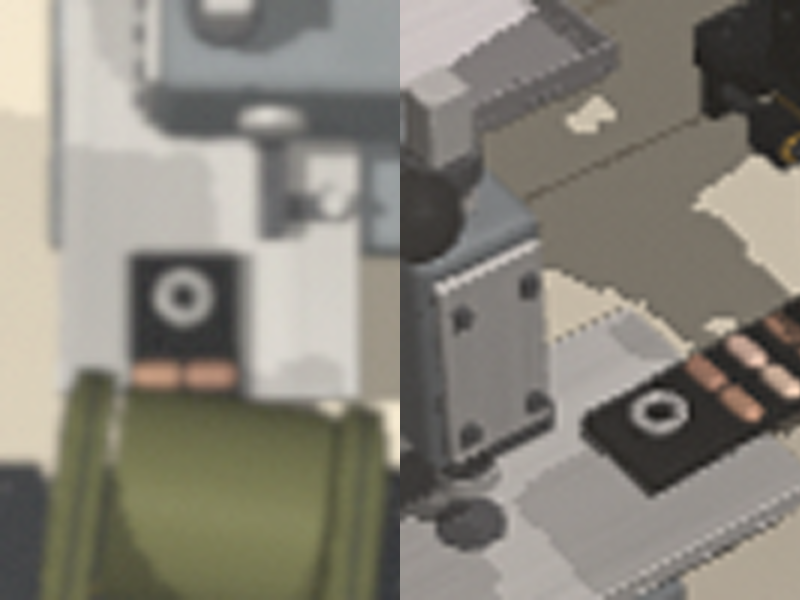

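Top view: the board lies square with the table, ring at (183,296) in the crop, right edge at x≈243, and the gauge face at x≈258, about 6–7 mm away.

```bash
python3 - <<'E'
from fit import *
t6=lambda p:(np.array(p,float)+.5)/6-.5+[295,220]
s6=lambda p:(np.array(p,float)+.5)/6-.5+[285,195]
z=.0743-.0262
r=least_squares(lambda X:np.r_[(proj("top",X)-t6([[183,296]])).ravel(),(proj("scene",X)-s6([[260,410]])).ravel()],[.49,.01,.06]);print("ring",r.x,r.fun)
print(ray("top",t6([[183,296]]),z+.018),ray("scene",s6([[260,410]]),z+.018))
print("edge R",ray("top",t6([[243,255],[243,380]]),z+.01),"L",ray("top",t6([[131,255],[133,380]]),z+.01),"gauge",ray("top",t6([[258,238]]),.062))
E
```

```text
ring [0.49149763 0.01152408 0.06771321] [-0.08330276  0.0872585  -0.11124832 -0.0199312 ]
[[0.49199834 0.01125173 0.0661    ]] [[0.49034845 0.01038054 0.0661    ]]
edge R [[ 0.51230239 -0.01557929  0.0581    ]
 [ 0.45608623 -0.01606158  0.0581    ]] L [[0.51138902 0.03439699 0.0581    ]
 [0.45523034 0.03268913 0.0581    ]] gauge [[ 0.51942811 -0.02200513  0.062     ]]
```

>>> {"api": "servo_tool", "payload": {
  "increments": [
    {"grip": 1,"dx": 0,"dy": 0,"dz": 0.001,"yaw": 0},
    {"grip": 1,"dx": 0,"dy": 0,"dz": 0.002,"yaw": 0},
    {"grip": 1,"dx": -0.012,"dy": 0,"dz": 0.0025,"yaw": 0},
    {"grip": 1,"dx": -0.025,"dy": 0,"dz": 0.0025,"yaw": 0},
    {"grip": 1,"dx": -0.038,"dy": 0,"dz": 0.0025,"yaw": 0},
    {"grip": 1,"dx": -0.051,"dy": 0,"dz": 0.0025,"yaw": 0},
    {"grip": 1,"dx": -0.064,"dy": 0,"dz": 0.0025,"yaw": 0},
    {"grip": 1,"dx": -0.076,"dy": 0,"dz": 0.0025,"yaw": 0},
    {"grip": 1,"dx": -0.085,"dy": 0,"dz": 0.0025,"yaw": 0},
    {"grip": 1,"dx": -0.085,"dy": 0,"dz": 0.0025,"yaw": 0}
  ]
}}

```text
t: 6.6
tcp_pos: [0.4559, 0.0097, 0.0717]
orientation: [0.0, -0.002, 1.0, -0.0]
contact_force: [-0.5, 0.4, -0.3]
opening: 0.0495
```

>>> {"api": "servo_tool", "payload": {
  "increments": [
    {"grip": 1,"dx": -0.002,"dy": 0,"dz": 0,"yaw": 0},
    {"grip": 1,"dx": -0.0045,"dy": 0,"dz": 0,"yaw": 0},
    {"grip": 1,"dx": -0.0045,"dy": -0.001,"dz": 0,"yaw": 0},
    {"grip": 1,"dx": -0.0045,"dy": -0.002,"dz": 0,"yaw": 0},
    {"grip": 1,"dx": -0.0045,"dy": -0.003,"dz": 0,"yaw": 0},
    {"grip": 1,"dx": -0.0045,"dy": -0.004,"dz": 0,"yaw": 0},
    {"grip": 1,"dx": -0.0045,"dy": -0.005,"dz": 0,"yaw": 0},
    {"grip": 1,"dx": -0.0045,"dy": -0.006,"dz": 0,"yaw": 0},
    {"grip": 1,"dx": -0.0045,"dy": -0.006,"dz": 0,"yaw": 0},
    {"grip": 1,"dx": -0.0045,"dy": -0.006,"dz": 0,"yaw": 0}
  ]
}}

```text
t: 7.85
tcp_pos: [0.4598, 0.0037, 0.0717]
orientation: [-0.0, -0.002, 1.0, -0.0]
contact_force: [-0.2, 0.0, -1.3]
opening: 0.0498
```

```bash
python3 - <<'E'
from h import *
go(.46,.0018,.0725,90.2)
E
```

```text
t 7.85 tcp [0.4598 0.0037 0.0717] jaw 90.25 open 0.0498 F [-0.2  0.  -1.3] M [ 0.01  0.1  -0.05] q6 -1.68 tilt [-0.     -0.0001]
dxyz [-0.0002 -0.0019 -0.0008] yaw 0.04630794854965359
```

>>> {"api": "servo_tool", "payload": {
  "increments": [
    {"grip": 1,"dx": 0,"dy": -0.0004,"dz": 0,"yaw": 0},
    {"grip": 1,"dx": 0,"dy": -0.0008,"dz": 0,"yaw": 0},
    {"grip": 1,"dx": 0,"dy": -0.0012,"dz": 0,"yaw": 0},
    {"grip": 1,"dx": 0,"dy": -0.0016,"dz": 0,"yaw": 0},
    {"grip": 1,"dx": 0,"dy": -0.002,"dz": 0,"yaw": 0},
    {"grip": 1,"dx": 0,"dy": -0.002,"dz": 0,"yaw": 0},
    {"grip": 1,"dx": 0,"dy": -0.002,"dz": 0,"yaw": 0},
    {"grip": 1,"dx": 0,"dy": -0.002,"dz": 0,"yaw": 0},
    {"grip": 1,"dx": 0,"dy": -0.002,"dz": 0,"yaw": 0},
    {"grip": 1,"dx": 0,"dy": -0.002,"dz": 0,"yaw": 0}
  ]
}}

```text
t: 9.1
tcp_pos: [0.4598, 0.0018, 0.0717]
orientation: [-0.0, -0.002, 1.0, 0.0]
contact_force: [0.1, 0.4, -0.7]
opening: 0.0496
```

```bash
python3 - <<'E'
from h import *
go(.46,.0018,.0725,90.2)
E
```

```text
t 9.1 tcp [0.4598 0.0018 0.0717] jaw 90.25 open 0.0496 F [ 0.1  0.4 -0.7] M [0.09 0.02 0.  ] q6 -1.69 tilt [-0.  0.]
dxyz [-0.0002  0.     -0.0008] yaw 0.05336763009874801
```

>>> {"api": "servo_tool", "payload": {
  "increments": [
    {"grip": 1,"dx": 0,"dy": -0.0005,"dz": 0,"yaw": 0},
    {"grip": 1,"dx": 0,"dy": -0.001,"dz": 0,"yaw": 0},
    {"grip": 1,"dx": 0,"dy": -0.0015,"dz": 0,"yaw": 0},
    {"grip": 1,"dx": 0,"dy": -0.002,"dz": 0,"yaw": 0},
    {"grip": 1,"dx": 0,"dy": -0.002,"dz": 0,"yaw": 0},
    {"grip": 1,"dx": 0,"dy": -0.002,"dz": 0,"yaw": 0},
    {"grip": 1,"dx": 0,"dy": -0.002,"dz": 0,"yaw": 0},
    {"grip": 1,"dx": 0,"dy": -0.002,"dz": 0,"yaw": 0},
    {"grip": 1,"dx": 0,"dy": -0.002,"dz": 0,"yaw": 0},
    {"grip": 1,"dx": 0,"dy": -0.002,"dz": 0,"yaw": 0}
  ]
}}

```text
t: 10.35
tcp_pos: [0.4597, 0.0012, 0.0716]
orientation: [-0.0, -0.003, 1.0, 0.002]
contact_force: [-0.2, 7.7, 0.1]
opening: 0.0498
```

```bash
python3 - <<'E'
from h import *
go(.46,.0018,.0725,90.2)
a=arm.grab_frame("scene")[:,:,::-1]
a=cv2.convertScaleAbs(a,alpha=1.6,beta=25)
cv2.imwrite("pics/s4.png",cv2.resize(a[230:330,255:385],None,fx=6,fy=6,interpolation=cv2.INTER_CUBIC))
E
```

```text
t 10.35 tcp [0.4597 0.0012 0.0716] jaw 90.29 open 0.0498 F [-0.2  7.7  0.1] M [1.5  0.03 0.5 ] q6 -1.69 tilt [-0.0003  0.003 ]
dxyz [-0.0003  0.0006 -0.0009] yaw 0.08980401021855755
```

View pics/s4.png

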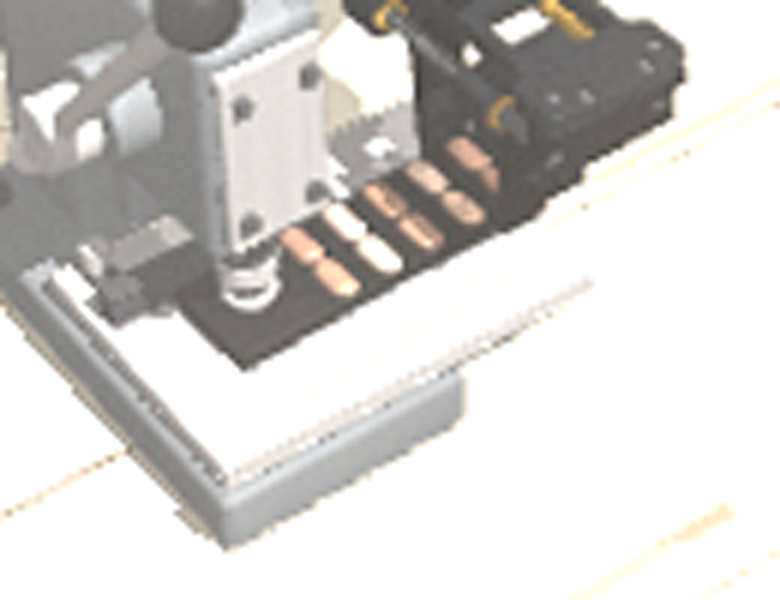

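Contact with the gauge is at TCP y≈0.0015 (7.7 N, moment arm about 65 mm, so it touches at the gauge's near end). In the crop the ring is under the die at (250,288) and the nose corner at (246,370). I'll ease off and press the nose in with a little yaw.

>>> {"api": "servo_tool", "payload": {
  "increments": [
    {"grip": 1,"dx": 0,"dy": 0.0005,"dz": 0,"yaw": 0.1},
    {"grip": 1,"dx": 0,"dy": 0.001,"dz": 0,"yaw": 0.2},
    {"grip": 1,"dx": 0,"dy": 0.001,"dz": 0,"yaw": 0.4},
    {"grip": 1,"dx": 0,"dy": 0.001,"dz": 0,"yaw": 0.6},
    {"grip": 1,"dx": 0,"dy": 0.001,"dz": 0,"yaw": 0.6},
    {"grip": 1,"dx": 0,"dy": 0.001,"dz": 0,"yaw": 0.6},
    {"grip": 1,"dx": 0,"dy": 0.001,"dz": 0,"yaw": 0.6},
    {"grip": 1,"dx": 0,"dy": 0.001,"dz": 0,"yaw": 0.6},
    {"grip": 1,"dx": 0,"dy": 0.001,"dz": 0,"yaw": 0.6},
    {"grip": 1,"dx": 0,"dy": 0.001,"dz": 0,"yaw": 0.6}
  ]
}}

```text
t: 11.65
tcp_pos: [0.4599, 0.0019, 0.0717]
orientation: [0.0, 0.003, 1.0, 0.001]
contact_force: [0.7, 7.4, -0.7]
opening: 0.0496
```

```bash
python3 - <<'E'
from fit import *
go(.46,.0018,.0725,90.2)
s6=lambda p:(np.array(p,float)+.5)/6-.5+[255,230]
inv=lambda u:(u-[255,230]+.5)*6-.5
for z in (.062,.0635,.065):print(ray("scene",s6([[250,288]]),z))
print("nose",ray("scene",s6([[246,370]]),.0555),"die->",inv(proj("scene",[[.5804,.0018,.071]])))
E
```

```text
t 11.65 tcp [0.4599 0.0019 0.0717] jaw 89.68 open 0.0496 F [ 0.7  7.4 -0.7] M [ 1.31 -0.    0.45] q6 -1.68 tilt [0.0004 0.0024]
dxyz [-0.0001 -0.0001 -0.0008] yaw -0.5159914837117299
[[0.57974977 0.00234996 0.062     ]]
[[0.58048957 0.00362901 0.0635    ]]
[[0.58122938 0.00490805 0.065     ]]
nose [[0.60281421 0.03388549 0.0555    ]] die-> [[246.65103526 272.25696138]]
```

>>> {"api": "servo_tool", "payload": {
  "increments": [
    {"grip": 1,"dx": 0,"dy": 0.0003,"dz": 0,"yaw": 0.2},
    {"grip": 1,"dx": 0,"dy": 0.0007,"dz": 0,"yaw": 0.4},
    {"grip": 1,"dx": 0,"dy": 0.001,"dz": 0,"yaw": 0.6},
    {"grip": 1,"dx": 0,"dy": 0.001,"dz": 0,"yaw": 0.8},
    {"grip": 1,"dx": 0,"dy": 0.001,"dz": 0,"yaw": 1.0},
    {"grip": 1,"dx": 0,"dy": 0.001,"dz": 0,"yaw": 1.0},
    {"grip": 1,"dx": 0,"dy": 0.001,"dz": 0,"yaw": 1.0},
    {"grip": 1,"dx": 0,"dy": 0.001,"dz": 0,"yaw": 1.0},
    {"grip": 1,"dx": 0,"dy": 0.001,"dz": 0,"yaw": 1.0},
    {"grip": 1,"dx": 0,"dy": 0.001,"dz": 0,"yaw": 1.0}
  ]
}}

```text
t: 12.9
tcp_pos: [0.4603, 0.0029, 0.0718]
orientation: [0.001, 0.011, 1.0, 0.001]
contact_force: [2.0, 7.0, -1.5]
opening: 0.0498
```

```bash
python3 - <<'E'
from h import *
go(.46,.0018,.0725,90.2)
E
```

```text
t 12.9 tcp [0.4603 0.0029 0.0718] jaw 88.71 open 0.0498 F [ 2.   7.  -1.5] M [ 1.31 -0.25  0.58] q6 -1.66 tilt [0.0014 0.0024]
dxyz [ 0.0002 -0.0011 -0.0007] yaw -1.4909960701162674
```

>>> {"api": "servo_tool", "payload": {
  "increments": [
    {"grip": 1,"dx": 0,"dy": 0.0006,"dz": 0,"yaw": 0},
    {"grip": 1,"dx": 0,"dy": 0.0006,"dz": 0.0005,"yaw": 0},
    {"grip": 0.7,"dx": 0,"dy": 0.0006,"dz": 0.0005,"yaw": 0},
    {"grip": 0.2,"dx": 0,"dy": 0.0006,"dz": 0,"yaw": 0},
    {"grip": 0,"dx": 0,"dy": 0.0006,"dz": 0,"yaw": 0},
    {"grip": 0,"dx": 0,"dy": 0.0006,"dz": 0,"yaw": 0},
    {"grip": 0,"dx": 0,"dy": 0.0006,"dz": -0.01,"yaw": 0},
    {"grip": 0,"dx": 0.01,"dy": 0.0006,"dz": -0.05,"yaw": 0},
    {"grip": 0,"dx": 0.02,"dy": 0.0006,"dz": -0.11,"yaw": 0},
    {"grip": 0,"dx": 0.02,"dy": 0.0006,"dz": -0.17,"yaw": 0}
  ]
}}

```text
t: 14.15
tcp_pos: [0.439, 0.0028, 0.2438]
orientation: [0.0, 0.012, 1.0, -0.0]
contact_force: [0.7, -0.9, 0.6]
opening: 0.0948
```

```bash
python3 - <<'E'
from h import *
go(.644,.0935,.375,0)
t=arm.grab_frame("top")[:,:,::-1];a=arm.grab_frame("scene")[:,:,::-1]
f=lambda i,x,y:cv2.resize(i[y:y+100,x:x+67],None,fx=6,fy=6,interpolation=cv2.INTER_CUBIC)
cv2.imwrite("pics/c5.png",np.hstack([f(cv2.convertScaleAbs(t,alpha=1.4,beta=15),305,215)[:,:400],f(a,275,240)[:,:400]]))
E
```

```text
t 14.15 tcp [0.439  0.0028 0.2438] jaw 88.64 open 0.0948 F [ 0.7 -0.9  0.6] M [ 0.01 -0.02 -0.01] q6 -1.66 tilt [ 0.0003 -0.0003]
dxyz [-0.2029  0.0955 -0.1311] yaw 88.6444248050355
```

View pics/c5.png

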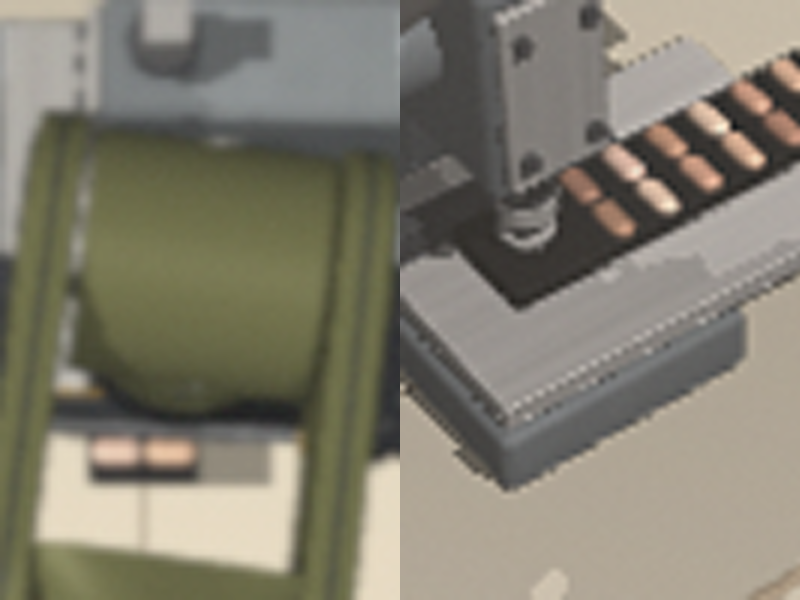

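The board is released flush at the gauge. In the crops the ring is under the die at (529,230), and the tail edge in the top view is at y≈482, x 90–198. Quick numeric check.

```bash
python3 - <<'E'
from fit import *
t6=lambda p:(np.array(p,float)+.5)/6-.5+[305,215]
s6=lambda p:(np.array(p,float)+.5)/6-.5+[275,240]
print("tail",ray("top",t6([[90,482],[198,482]]),.05))
for z in(.062,.064):print("ring",z,ray("scene",s6([[129,230]]),z))
print("nose",ray("scene",s6([[120,308]]),.045))
go(.644,.0935,.375,0)
E
```

```text
tail [[ 0.42428948  0.0245226   0.05      ]
 [ 0.4251088  -0.02341772  0.05      ]]
ring 0.062 [[0.58069699 0.00305397 0.062     ]]
ring 0.064 [[0.58168116 0.00475771 0.064     ]]
nose [[0.5992978  0.02303166 0.045     ]]
t 14.25 tcp [0.4435 0.0023 0.2511] jaw 88.65 open 0.0948 F [-0.7  0.8  0.8] M [ 0.05  0.   -0.01] q6 -1.66 tilt [ 0.0157 -0.0021]
dxyz [-0.2002  0.0957 -0.1209] yaw 88.6469432128496
```

>>> {"api": "servo_tool", "payload": {
  "increments": [
    {"grip": 0,"dx": 0,"dy": 0,"dz": -0.05,"yaw": 9},
    {"grip": 0,"dx": -0.02,"dy": 0.01,"dz": -0.1,"yaw": 18},
    {"grip": 0,"dx": -0.05,"dy": 0.025,"dz": -0.131,"yaw": 28},
    {"grip": 0,"dx": -0.09,"dy": 0.045,"dz": -0.131,"yaw": 38},
    {"grip": 0,"dx": -0.13,"dy": 0.06,"dz": -0.131,"yaw": 48},
    {"grip": 0,"dx": -0.165,"dy": 0.08,"dz": -0.131,"yaw": 58},
    {"grip": 0,"dx": -0.19,"dy": 0.09,"dz": -0.131,"yaw": 68},
    {"grip": 0,"dx": -0.203,"dy": 0.0955,"dz": -0.131,"yaw": 78},
    {"grip": 0,"dx": -0.203,"dy": 0.0955,"dz": -0.131,"yaw": 86},
    {"grip": 0,"dx": -0.203,"dy": 0.0955,"dz": -0.131,"yaw": 88.6}
  ]
}}

```text
t: 15.5
tcp_pos: [0.6451, 0.0935, 0.372]
orientation: [-0.0, 0.707, 0.707, -0.001]
contact_force: [0.2, 0.2, 0.1]
opening: 0.095
```

>>> {"api": "servo_tool", "payload": {
  "increments": [
    {"grip": 0,"dx": 0,"dy": 0,"dz": 0,"yaw": 0},
    {"grip": 0,"dx": 0,"dy": 0,"dz": 0,"yaw": 0},
    {"grip": 0,"dx": 0,"dy": 0,"dz": 0,"yaw": 0},
    {"grip": 0,"dx": 0,"dy": 0,"dz": 0,"yaw": 0},
    {"grip": 0,"dx": 0,"dy": 0,"dz": 0,"yaw": 0},
    {"grip": 0,"dx": 0,"dy": 0,"dz": 0,"yaw": 0},
    {"grip": 0,"dx": 0,"dy": 0,"dz": 0,"yaw": 0},
    {"grip": 0,"dx": 0,"dy": 0,"dz": 0,"yaw": 0},
    {"grip": 0,"dx": 0,"dy": 0,"dz": 0,"yaw": 0},
    {"grip": 0,"dx": 0,"dy": 0,"dz": 0,"yaw": 0}
  ]
}}

```text
t: 16.75
tcp_pos: [0.645, 0.0935, 0.3726]
orientation: [-0.0, 0.707, 0.707, -0.0]
contact_force: [-0.3, -0.1, 1.0]
opening: 0.0952
```

```bash
python3 - <<'E'
from fit import *
# knob position from first pictures: triangulate
u1=c1([[377,88]]);u2=c2([[311,243]])
r=least_squares(lambda X:np.r_[(proj("top",X)-u1).ravel(),(proj("scene",X)-u2).ravel()],[.64,.09,.3]);print("knob",r.x.round(4),r.fun.round(2))
go(.644,.0935,.308,0)
E
```

```text
knob [0.6439 0.0936 0.3058] [-0.01  0.01 -0.01 -0.  ]
t 16.75 tcp [0.645  0.0935 0.3726] jaw 0.06 open 0.0952 F [-0.3 -0.1  1. ] M [-0.1   0.12  0.01] q6 0.06 tilt [-0. -0.]
dxyz [-0.     -0.001   0.0646] yaw 0.055426560959404014
```

>>> {"api": "servo_tool", "payload": {
  "increments": [
    {"grip": 0,"dx": 0,"dy": -0.001,"dz": 0.02,"yaw": 0},
    {"grip": 0,"dx": 0,"dy": -0.001,"dz": 0.045,"yaw": 0},
    {"grip": 0,"dx": 0,"dy": -0.001,"dz": 0.063,"yaw": 0},
    {"grip": 0,"dx": 0,"dy": -0.001,"dz": 0.063,"yaw": 0},
    {"grip": 0.4,"dx": 0,"dy": -0.001,"dz": 0.063,"yaw": 0},
    {"grip": 0.6,"dx": 0,"dy": -0.001,"dz": 0.063,"yaw": 0},
    {"grip": 1,"dx": 0,"dy": -0.001,"dz": 0.063,"yaw": 0},
    {"grip": 1,"dx": 0,"dy": -0.001,"dz": 0.063,"yaw": 0},
    {"grip": 1,"dx": 0,"dy": -0.001,"dz": 0.063,"yaw": 0},
    {"grip": 1,"dx": 0,"dy": -0.001,"dz": 0.063,"yaw": 0}
  ]
}}

```text
t: 18.0
tcp_pos: [0.644, 0.0935, 0.3096]
orientation: [-0.0, 0.707, 0.707, -0.0]
contact_force: [-0.1, -0.1, 0.0]
opening: 0.0404
```

```bash
python3 - <<'E'
from h import *
go(.644,.0935,.309,0)
a0=np.radians(50)
for i in range(0,22):
    a=a0-1.04*i/20;print(i,round(.18*(np.cos(a)-np.cos(a0)),4),round(-.18*(np.sin(a)-np.sin(a0)),4))
E
```

```text
t 18.0 tcp [0.644  0.0935 0.3096] jaw 0.05 open 0.0404 F [-0.1 -0.1  0. ] M [-0.13  0.12  0.04] q6 0.06 tilt [-0.0001 -0.    ]
dxyz [-0.     -0.      0.0006] yaw 0.05433645847605817
0 0.0 -0.0
1 0.007 0.0062
2 0.0137 0.0128
3 0.02 0.0197
4 0.026 0.0269
5 0.0316 0.0344
6 0.0367 0.0422
7 0.0415 0.0502
8 0.0459 0.0585
9 0.0498 0.067
10 0.0532 0.0757
11 0.0562 0.0846
12 0.0588 0.0936
13 0.0608 0.1027
14 0.0624 0.1119
15 0.0635 0.1212
16 0.0641 0.1306
17 0.0643 0.1399
18 0.0639 0.1493
19 0.0631 0.1586
20 0.0618 0.1679
21 0.06 0.1771
```

>>> {"api": "servo_tool", "payload": {
  "increments": [
    {"grip": 1,"dx": 0,"dy": 0,"dz": 0,"yaw": 0},
    {"grip": 1,"dx": 0,"dy": 0,"dz": 0,"yaw": 0},
    {"grip": 1,"dx": 0,"dy": 0,"dz": 0,"yaw": 0},
    {"grip": 1,"dx": 0,"dy": 0,"dz": 0,"yaw": 0},
    {"grip": 1,"dx": 0.007,"dy": 0,"dz": 0.0062,"yaw": 0},
    {"grip": 1,"dx": 0.0137,"dy": 0,"dz": 0.0128,"yaw": 0},
    {"grip": 1,"dx": 0.02,"dy": 0,"dz": 0.0197,"yaw": 0},
    {"grip": 1,"dx": 0.026,"dy": 0,"dz": 0.0269,"yaw": 0},
    {"grip": 1,"dx": 0.026,"dy": 0,"dz": 0.0269,"yaw": 0},
    {"grip": 1,"dx": 0.026,"dy": 0,"dz": 0.0269,"yaw": 0}
  ]
}}

```text
t: 19.25
tcp_pos: [0.6434, 0.1196, 0.2832]
orientation: [-0.0, 0.707, 0.708, -0.001]
contact_force: [-7.0, -0.8, 3.0]
opening: 0.0286
```

```bash
python3 - <<'E'
from fit import *
go(.644,.0935,.309,0)
a=arm.grab_frame("scene")[:,:,::-1]
cv2.imwrite("pics/s6.png",cv2.resize(a[170:310,210:390],None,fx=4,fy=4,interpolation=cv2.INTER_CUBIC))
E
```

```text
t 19.25 tcp [0.6434 0.1196 0.2832] jaw 0.07 open 0.0286 F [-7.  -0.8  3. ] M [-0.29  1.19 -0.02] q6 0.1 tilt [-0.0015 -0.0004]
dxyz [-0.0261  0.0006 -0.0258] yaw 0.07377501947311771
```

View pics/s6.png

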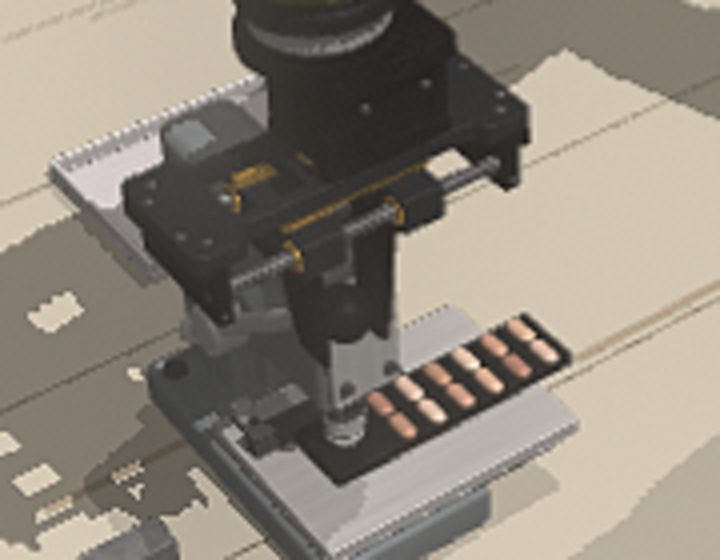

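The knob is held at crop (348,305). The lever has followed (0.2 rad), and the die is coming onto the ring at (345,432). Leading on down the arc, nudged 0.6 mm to −x to take out the side force.

>>> {"api": "servo_tool", "payload": {
  "increments": [
    {"grip": 1,"dx": 0.0056,"dy": -0.0006,"dz": 0.0075,"yaw": 0},
    {"grip": 1,"dx": 0.0107,"dy": -0.0006,"dz": 0.0153,"yaw": 0},
    {"grip": 1,"dx": 0.0155,"dy": -0.0006,"dz": 0.0233,"yaw": 0},
    {"grip": 1,"dx": 0.0199,"dy": -0.0006,"dz": 0.0316,"yaw": 0},
    {"grip": 1,"dx": 0.0238,"dy": -0.0006,"dz": 0.0401,"yaw": 0},
    {"grip": 1,"dx": 0.0272,"dy": -0.0006,"dz": 0.0488,"yaw": 0},
    {"grip": 1,"dx": 0.0302,"dy": -0.0006,"dz": 0.0577,"yaw": 0},
    {"grip": 1,"dx": 0.0328,"dy": -0.0006,"dz": 0.0667,"yaw": 0},
    {"grip": 1,"dx": 0.0348,"dy": -0.0006,"dz": 0.0758,"yaw": 0},
    {"grip": 1,"dx": 0.0364,"dy": -0.0006,"dz": 0.085,"yaw": 0}
  ]
}}

```text
t: 20.55
tcp_pos: [0.6432, 0.157, 0.1992]
orientation: [-0.0, 0.707, 0.708, 0.001]
contact_force: [-7.2, 1.4, 7.3]
opening: 0.0284
```

```bash
python3 - <<'E'
from fit import *
go(.644,.0935,.309,0)
E
```

```text
t 20.55 tcp [0.6432 0.157  0.1992] jaw 0.08 open 0.0284 F [-7.2  1.4  7.3] M [0.13 1.14 0.02] q6 0.16 tilt [0.0003 0.0016]
dxyz [-0.0633  0.0007 -0.1099] yaw 0.07755377860274848
```

>>> {"api": "servo_tool", "payload": {
  "increments": [
    {"grip": 1,"dx": 0.0011,"dy": -0.0006,"dz": 0.0093,"yaw": 0},
    {"grip": 1,"dx": 0.0017,"dy": -0.0006,"dz": 0.0187,"yaw": 0},
    {"grip": 1,"dx": 0.0019,"dy": -0.0006,"dz": 0.028,"yaw": 0},
    {"grip": 1,"dx": 0.0015,"dy": -0.0006,"dz": 0.0374,"yaw": 0},
    {"grip": 1,"dx": 0.0007,"dy": -0.0006,"dz": 0.0467,"yaw": 0},
    {"grip": 1,"dx": 0.0,"dy": -0.0006,"dz": 0.0525,"yaw": 0},
    {"grip": 1,"dx": -0.0006,"dy": -0.0006,"dz": 0.056,"yaw": 0},
    {"grip": 1,"dx": -0.0006,"dy": -0.0006,"dz": 0.056,"yaw": 0},
    {"grip": 1,"dx": -0.0006,"dy": -0.0006,"dz": 0.056,"yaw": 0},
    {"grip": 1,"dx": -0.0006,"dy": -0.0006,"dz": 0.056,"yaw": 0}
  ]
}}

```text
t: 21.8
tcp_pos: [0.6432, 0.1569, 0.1436]
orientation: [-0.0, 0.707, 0.708, 0.002]
contact_force: [-4.9, 3.8, 6.8]
opening: 0.0288
```

```bash
python3 - <<'E'
from fit import *
go(.644,.0935,.309,0)
E
```

```text
t 21.8 tcp [0.6432 0.1569 0.1436] jaw 0.07 open 0.0288 F [-4.9  3.8  6.8] M [0.45 0.95 0.02] q6 0.16 tilt [0.0017 0.0027]
dxyz [-0.0629  0.001  -0.1656] yaw 0.07091117631800614
```

>>> {"api": "servo_tool", "payload": {
  "increments": [
    {"grip": 1,"dx": -0.0005,"dy": 0,"dz": 0.002,"yaw": 0},
    {"grip": 1,"dx": -0.001,"dy": 0,"dz": 0.004,"yaw": 0},
    {"grip": 1,"dx": -0.0015,"dy": 0,"dz": 0.006,"yaw": 0},
    {"grip": 1,"dx": -0.0015,"dy": 0,"dz": 0.007,"yaw": 0},
    {"grip": 1,"dx": -0.0015,"dy": 0,"dz": 0.007,"yaw": 0},
    {"grip": 1,"dx": -0.0015,"dy": 0,"dz": 0.007,"yaw": 0},
    {"grip": 1,"dx": -0.0015,"dy": 0,"dz": 0.007,"yaw": 0},
    {"grip": 1,"dx": -0.0015,"dy": 0,"dz": 0.007,"yaw": 0},
    {"grip": 1,"dx": -0.0015,"dy": 0,"dz": 0.007,"yaw": 0},
    {"grip": 1,"dx": -0.0015,"dy": 0,"dz": 0.007,"yaw": 0}
  ]
}}

```text
t: 23.05
tcp_pos: [0.6433, 0.1557, 0.1378]
orientation: [-0.001, 0.707, 0.708, 0.002]
contact_force: [-8.2, 4.5, 12.1]
opening: 0.0285
```

```bash
python3 - <<'E'
from fit import *
go(.644,.0935,.309,0)
E
```

```text
t 23.05 tcp [0.6433 0.1557 0.1378] jaw 0.07 open 0.0285 F [-8.2  4.5 12.1] M [ 0.52  1.39 -0.02] q6 0.15 tilt [0.0018 0.0033]
dxyz [-0.0617  0.0009 -0.1714] yaw 0.07055451924263423
```

>>> {"api": "servo_tool", "payload": {
  "increments": [
    {"grip": 1,"dx": 0,"dy": 0,"dz": 0.002,"yaw": 0},
    {"grip": 1,"dx": 0,"dy": 0,"dz": 0.004,"yaw": 0},
    {"grip": 1,"dx": 0,"dy": 0,"dz": 0.006,"yaw": 0},
    {"grip": 1,"dx": 0,"dy": 0,"dz": 0.006,"yaw": 0},
    {"grip": 1,"dx": 0,"dy": 0,"dz": 0.006,"yaw": 0},
    {"grip": 1,"dx": 0,"dy": 0,"dz": 0.006,"yaw": 0},
    {"grip": 1,"dx": 0,"dy": 0,"dz": 0.006,"yaw": 0},
    {"grip": 1,"dx": 0,"dy": 0,"dz": 0.006,"yaw": 0},
    {"grip": 1,"dx": 0,"dy": 0,"dz": 0.006,"yaw": 0},
    {"grip": 1,"dx": 0,"dy": 0,"dz": 0.006,"yaw": 0}
  ]
}}

```text
t: 24.3
tcp_pos: [0.6434, 0.1555, 0.1363]
orientation: [-0.0, 0.707, 0.708, 0.002]
contact_force: [-18.2, 0.9, 28.8]
opening: 0.0283
```

```bash
python3 - <<'E'
from fit import *
go(.644,.0935,.309,0)
a=arm.grab_frame("scene")[:,:,::-1]
cv2.imwrite("pics/s7.png",cv2.resize(a[190:320,230:380],None,fx=5,fy=5,interpolation=cv2.INTER_CUBIC)[:600])
E
```

```text
t 24.3 tcp [0.6434 0.1555 0.1363] jaw 0.09 open 0.0283 F [-18.2   0.9  28.8] M [0.08 3.12 0.04] q6 0.15 tilt [0.0018 0.0026]
dxyz [-0.0616  0.0008 -0.1728] yaw 0.09118820747859502
```

View pics/s7.png

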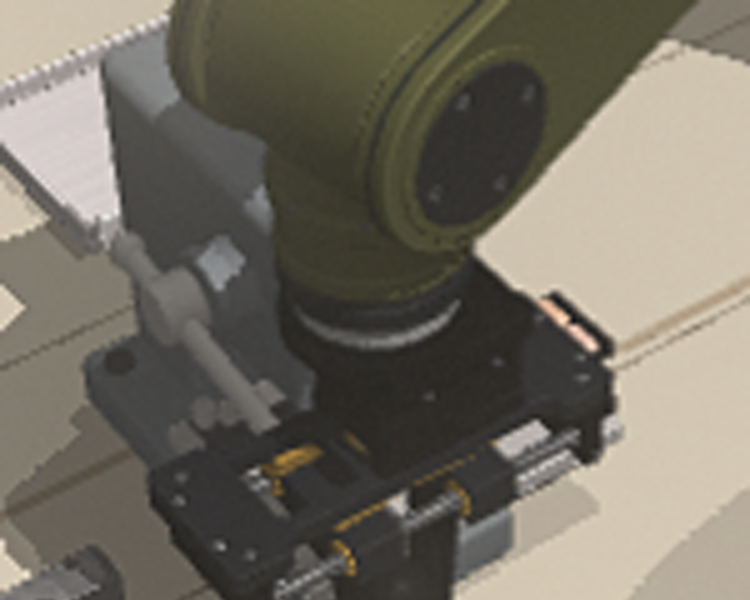

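Solid on the stop: 6 mm more command gave only 1.5 mm of travel and 29 N, and the picture shows the lever down past level. Now leading the knob back up the arc.

>>> {"api": "servo_tool", "payload": {
  "increments": [
    {"grip": 1,"dx": 0.0015,"dy": 0,"dz": -0.013,"yaw": 0},
    {"grip": 1,"dx": 0.0036,"dy": 0,"dz": -0.0316,"yaw": 0},
    {"grip": 1,"dx": 0.0038,"dy": 0,"dz": -0.0503,"yaw": 0},
    {"grip": 1,"dx": 0.0021,"dy": 0,"dz": -0.069,"yaw": 0},
    {"grip": 1,"dx": -0.0015,"dy": 0,"dz": -0.0873,"yaw": 0},
    {"grip": 1,"dx": -0.0071,"dy": 0,"dz": -0.1052,"yaw": 0},
    {"grip": 1,"dx": -0.0144,"dy": 0,"dz": -0.1224,"yaw": 0},
    {"grip": 1,"dx": -0.0236,"dy": 0,"dz": -0.1387,"yaw": 0},
    {"grip": 1,"dx": -0.0287,"dy": 0,"dz": -0.1465,"yaw": 0},
    {"grip": 1,"dx": -0.0343,"dy": 0,"dz": -0.154,"yaw": 0}
  ]
}}

```text
t: 25.6
tcp_pos: [0.6432, 0.1183, 0.2829]
orientation: [0.001, 0.707, 0.707, 0.0]
contact_force: [3.9, -4.9, -2.9]
opening: 0.0288
```

>>> {"api": "servo_tool", "payload": {
  "increments": [
    {"grip": 1,"dx": -0.006,"dy": 0,"dz": -0.0072,"yaw": 0},
    {"grip": 1,"dx": -0.0123,"dy": 0,"dz": -0.0141,"yaw": 0},
    {"grip": 1,"dx": -0.019,"dy": 0,"dz": -0.0207,"yaw": 0},
    {"grip": 1,"dx": -0.0255,"dy": 0,"dz": -0.0265,"yaw": 0},
    {"grip": 1,"dx": -0.0255,"dy": 0,"dz": -0.0265,"yaw": 0},
    {"grip": 1,"dx": -0.0255,"dy": 0,"dz": -0.0265,"yaw": 0},
    {"grip": 0.5,"dx": -0.0255,"dy": 0,"dz": -0.0265,"yaw": 0},
    {"grip": 0,"dx": -0.0255,"dy": 0,"dz": -0.0265,"yaw": 0},
    {"grip": 0,"dx": -0.0255,"dy": 0,"dz": -0.0265,"yaw": 0},
    {"grip": 0,"dx": -0.0255,"dy": 0,"dz": -0.0265,"yaw": 0}
  ]
}}

```text
t: 26.85
tcp_pos: [0.6429, 0.094, 0.3099]
orientation: [0.0, 0.707, 0.707, 0.0]
contact_force: [0.2, -0.4, 0.3]
opening: 0.0633
```

```bash
python3 - <<'E'
from fit import *
go(.45,.1,.375,90)
E
```

```text
t 26.85 tcp [0.6429 0.094  0.3099] jaw 0.05 open 0.0633 F [ 0.2 -0.4  0.3] M [-0.07  0.07  0.07] q6 0.06 tilt [0.0008 0.0003]
dxyz [ 0.0061 -0.1928 -0.0652] yaw -89.95280605410818
```

>>> {"api": "servo_tool", "payload": {
  "increments": [
    {"grip": 0,"dx": 0,"dy": 0,"dz": -0.01,"yaw": 0},
    {"grip": 0,"dx": 0,"dy": 0,"dz": -0.05,"yaw": 0},
    {"grip": 0,"dx": -0.01,"dy": -0.02,"dz": -0.07,"yaw": -10},
    {"grip": 0,"dx": -0.03,"dy": -0.06,"dz": -0.07,"yaw": -20},
    {"grip": 0,"dx": -0.055,"dy": -0.11,"dz": -0.07,"yaw": -30},
    {"grip": 0,"dx": -0.075,"dy": -0.15,"dz": -0.06,"yaw": -40},
    {"grip": 0,"dx": -0.091,"dy": -0.183,"dz": -0.02,"yaw": -50},
    {"grip": 0,"dx": -0.091,"dy": -0.193,"dz": 0.03,"yaw": -60},
    {"grip": 0,"dx": -0.091,"dy": -0.193,"dz": 0.08,"yaw": -70},
    {"grip": 0,"dx": -0.091,"dy": -0.193,"dz": 0.11,"yaw": -80}
  ]
}}

```text
t: 28.1
tcp_pos: [0.4488, 0.0028, 0.1976]
orientation: [-0.001, 0.084, 0.996, 0.0]
contact_force: [1.0, -0.5, -0.4]
opening: 0.0952
```

>>> {"api": "servo_tool", "payload": {
  "increments": [
    {"grip": 0,"dx": 0,"dy": 0,"dz": 0,"yaw": -9},
    {"grip": 0,"dx": 0,"dy": 0,"dz": 0,"yaw": -9},
    {"grip": 0,"dx": 0,"dy": 0,"dz": 0,"yaw": -9},
    {"grip": 0,"dx": 0,"dy": 0,"dz": 0,"yaw": -9},
    {"grip": 0,"dx": 0,"dy": 0,"dz": 0,"yaw": -9},
    {"grip": 0,"dx": 0,"dy": 0,"dz": 0,"yaw": -9},
    {"grip": 0,"dx": 0,"dy": 0,"dz": 0,"yaw": -9},
    {"grip": 0,"dx": 0,"dy": 0,"dz": 0,"yaw": -9},
    {"grip": 0,"dx": 0,"dy": 0,"dz": 0,"yaw": -9},
    {"grip": 0,"dx": 0,"dy": 0,"dz": 0,"yaw": -9}
  ]
}}

```text
t: 29.35
tcp_pos: [0.4499, 0.0029, 0.1992]
orientation: [-0.0, 0.008, 1.0, 0.0]
contact_force: [-0.5, 0.6, -1.0]
opening: 0.0953
```

```bash
python3 - <<'E'
from fit import *
go(.4605,.0018,.0718,89.5)
a=arm.grab_frame("scene")[:,:,::-1]
cv2.imwrite("pics/s8.png",cv2.resize(a[190:310,245:395],None,fx=5,fy=5,interpolation=cv2.INTER_CUBIC))
E
```

```text
t 29.35 tcp [0.4499 0.0029 0.1992] jaw 89.05 open 0.0953 F [-0.5  0.6 -1. ] M [ 0.09 -0.01  0.02] q6 -1.67 tilt [-0.  0.]
dxyz [-0.0106 -0.0009  0.1274] yaw -0.4451591536677313
```

View pics/s8.png

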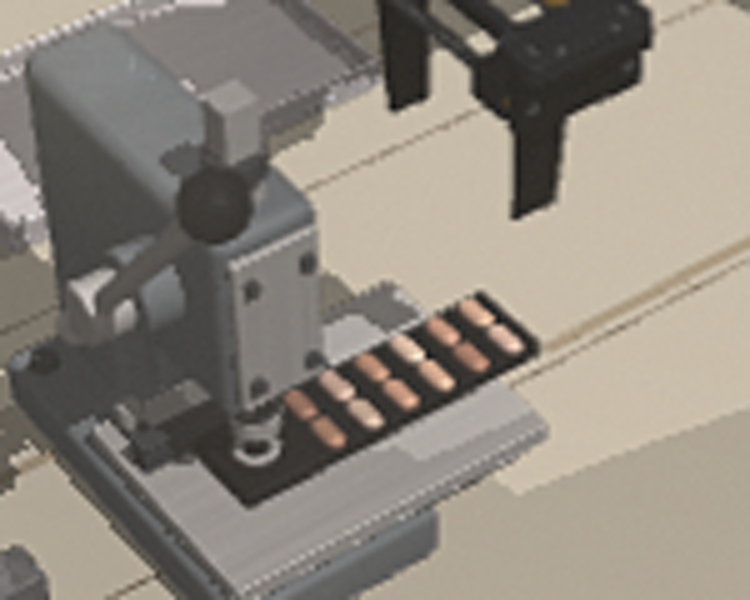

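The lever is back at rest: knob at (215,203) in the crop is full-frame (288,231), as at the start. The ring is at (257,447). I'll check the set height by projection.

```bash
python3 - <<'E'
from fit import *
inv=lambda u:(u-[245,190]+.5)*5-.5
for z in(.057,.062,.064):print(z,inv(proj("scene",[[.5805,.0018,z]])))
u=(np.array([[257,447]],float)+.5)/5-.5+[245,190]
for z in(.057,.060,.063):print(z,ray("scene",u,z))
# board corner checks: nose (bottom) 250,507 ; tail +y corner top 541,345 ; tail -y corner top 482,291
c=(np.array([[541,345],[482,291],[250,507]],float)+.5)/5-.5+[245,190];print(ray("scene",c[:2],.055),ray("scene",c[2:],.045))
E
```

```text
0.057 [[256.92046662 447.11495071]]
0.062 [[256.33964944 439.92690007]]
0.064 [[256.10645817 437.040282  ]]
0.057 [[0.58042594 0.00175788 0.057     ]]
0.06 [[0.58189454 0.0043031  0.06      ]]
0.063 [[0.58336314 0.00684833 0.063     ]]
[[ 0.42366683  0.02612406  0.055     ]
 [ 0.42291398 -0.02449722  0.055     ]] [[0.59941509 0.02328452 0.045     ]]
```

Ring at z = 57 mm projects exactly onto the observed pixel on the die axis, so the eyelet is set. Regrip.

>>> {"api": "servo_tool", "payload": {
  "increments": [
    {"grip": 0,"dx": -0.0105,"dy": -0.0008,"dz": 0.04,"yaw": -0.9},
    {"grip": 0,"dx": -0.0105,"dy": -0.0008,"dz": 0.085,"yaw": -0.9},
    {"grip": 0,"dx": -0.0105,"dy": -0.0008,"dz": 0.115,"yaw": -0.9},
    {"grip": 0,"dx": -0.0105,"dy": -0.0008,"dz": 0.1275,"yaw": -0.9},
    {"grip": 0,"dx": -0.0105,"dy": -0.0008,"dz": 0.1275,"yaw": -0.9},
    {"grip": 0.3,"dx": -0.0105,"dy": -0.0008,"dz": 0.1275,"yaw": -0.9},
    {"grip": 1,"dx": -0.0105,"dy": -0.0008,"dz": 0.1275,"yaw": -0.9},
    {"grip": 1,"dx": -0.0105,"dy": -0.0008,"dz": 0.1275,"yaw": -0.9},
    {"grip": 1,"dx": -0.0105,"dy": -0.0008,"dz": 0.1275,"yaw": -0.9},
    {"grip": 1,"dx": -0.0105,"dy": -0.0008,"dz": 0.1275,"yaw": -0.9}
  ]
}}

```text
t: 30.65
tcp_pos: [0.4603, 0.002, 0.0718]
orientation: [-0.0, 0.0, 1.0, 0.0]
contact_force: [-1.2, 3.1, 0.7]
opening: 0.0506
```

```bash
python3 - <<'E'
from fit import *
go(.37,.008,.0735,90.3)
E
```

```text
t 30.65 tcp [0.4603 0.002  0.0718] jaw 89.95 open 0.0506 F [-1.2  3.1  0.7] M [0.56 0.28 0.07] q6 -1.68 tilt [-0.0003  0.0004]
dxyz [ 0.0903  0.0059 -0.0017] yaw -0.3514718173751419
```

>>> {"api": "servo_tool", "payload": {
  "increments": [
    {"grip": 1,"dx": 0,"dy": 0.001,"dz": -0.001,"yaw": 0},
    {"grip": 1,"dx": 0,"dy": 0.003,"dz": -0.002,"yaw": 0},
    {"grip": 1,"dx": 0.006,"dy": 0.005,"dz": -0.002,"yaw": 0},
    {"grip": 1,"dx": 0.02,"dy": 0.006,"dz": -0.002,"yaw": 0},
    {"grip": 1,"dx": 0.036,"dy": 0.006,"dz": -0.002,"yaw": 0},
    {"grip": 1,"dx": 0.052,"dy": 0.006,"dz": -0.002,"yaw": 0},
    {"grip": 1,"dx": 0.068,"dy": 0.006,"dz": -0.002,"yaw": 0},
    {"grip": 1,"dx": 0.084,"dy": 0.006,"dz": -0.002,"yaw": 0},
    {"grip": 1,"dx": 0.096,"dy": 0.006,"dz": -0.005,"yaw": 0},
    {"grip": 1,"dx": 0.1,"dy": 0.006,"dz": -0.01,"yaw": 0}
  ]
}}

```text
t: 31.9
tcp_pos: [0.3589, 0.0081, 0.0812]
orientation: [-0.0, 0.0, 1.0, 0.0]
contact_force: [1.0, -0.1, -1.0]
opening: 0.0497
```

```bash
python3 - <<'E'
from fit import *
b=T(.4534,-.3321,.0177,[[-.05,0,0]])[0];print(b)
go(b[0],b[1],.15,91)
E
```

```text
[ 0.40340783 -0.33298495  0.        ]
t 31.9 tcp [0.3589 0.0081 0.0812] jaw 89.95 open 0.0497 F [ 1.  -0.1 -1. ] M [-0.02  0.11 -0.03] q6 -1.7 tilt [-0.0009  0.0001]
dxyz [-0.0448 -0.3411 -0.0688] yaw -1.0497185610877438
```

>>> {"api": "servo_tool", "payload": {
  "increments": [
    {"grip": 1,"dx": 0,"dy": -0.01,"dz": -0.03,"yaw": 0},
    {"grip": 1,"dx": 0,"dy": -0.03,"dz": -0.06,"yaw": 0},
    {"grip": 1,"dx": 0,"dy": -0.065,"dz": -0.069,"yaw": 0},
    {"grip": 1,"dx": 0,"dy": -0.105,"dz": -0.069,"yaw": 0},
    {"grip": 1,"dx": 0,"dy": -0.15,"dz": -0.069,"yaw": 0},
    {"grip": 1,"dx": -0.005,"dy": -0.195,"dz": -0.069,"yaw": 0},
    {"grip": 1,"dx": -0.015,"dy": -0.24,"dz": -0.069,"yaw": -0.5},
    {"grip": 1,"dx": -0.028,"dy": -0.285,"dz": -0.069,"yaw": -1},
    {"grip": 1,"dx": -0.038,"dy": -0.32,"dz": -0.069,"yaw": -1},
    {"grip": 1,"dx": -0.045,"dy": -0.341,"dz": -0.069,"yaw": -1}
  ]
}}

```text
t: 33.15
tcp_pos: [0.4053, -0.3348, 0.1509]
orientation: [-0.0, -0.008, 1.0, -0.0]
contact_force: [0.1, 0.5, -1.7]
opening: 0.0499
```

>>> {"api": "servo_tool", "payload": {
  "increments": [
    {"grip": 1,"dx": 0,"dy": 0,"dz": 0,"yaw": 0},
    {"grip": 1,"dx": 0,"dy": 0,"dz": 0.01,"yaw": 0},
    {"grip": 1,"dx": 0,"dy": 0,"dz": 0.03,"yaw": 0},
    {"grip": 1,"dx": 0,"dy": 0,"dz": 0.05,"yaw": 0},
    {"grip": 1,"dx": 0,"dy": 0,"dz": 0.07,"yaw": 0},
    {"grip": 1,"dx": 0,"dy": 0,"dz": 0.08,"yaw": 0},
    {"grip": 1,"dx": 0,"dy": 0,"dz": 0.08,"yaw": 0},
    {"grip": 1,"dx": 0,"dy": 0,"dz": 0.08,"yaw": 0},
    {"grip": 1,"dx": 0,"dy": 0,"dz": 0.08,"yaw": 0},
    {"grip": 1,"dx": 0,"dy": 0,"dz": 0.08,"yaw": 0}
  ]
}}

```text
t: 34.4
tcp_pos: [0.4054, -0.3334, 0.0714]
orientation: [0.0, -0.008, 1.0, -0.0]
contact_force: [-0.6, -0.1, -1.3]
opening: 0.0493
```

```bash
python3 - <<'E'
from fit import *
go(.4034,-.333,.032,91)
a=arm.grab_frame("scene")[:,:,::-1];b=arm.grab_frame("top")[:,:,::-1]
f=lambda i,x,y:cv2.resize(i[y:y+120,x:x+80],None,fx=5,fy=5,interpolation=cv2.INTER_CUBIC)
cv2.imwrite("pics/c9.png",np.hstack([f(cv2.convertScaleAbs(b,alpha=1.4,beta=15),410,225),f(a,250,165)]))
E
```

```text
t 34.4 tcp [ 0.4054 -0.3334  0.0714] jaw 90.95 open 0.0493 F [-0.6 -0.1 -1.3] M [ 0.02  0.11 -0.02] q6 -2.38 tilt [ 0.0008 -0.0008]
dxyz [0.0021 0.0004 0.0394] yaw -0.046483538352021014
```

The viewer limit is reached, so I'll go by numbers now. Lower to the floor, watching the force.

>>> {"api": "servo_tool", "payload": {
  "increments": [
    {"grip": 1,"dx": 0.002,"dy": 0,"dz": 0.01,"yaw": 0},
    {"grip": 1,"dx": 0.002,"dy": 0,"dz": 0.02,"yaw": 0},
    {"grip": 1,"dx": 0.002,"dy": 0,"dz": 0.028,"yaw": 0},
    {"grip": 1,"dx": 0.002,"dy": 0,"dz": 0.034,"yaw": 0},
    {"grip": 1,"dx": 0.002,"dy": 0,"dz": 0.037,"yaw": 0},
    {"grip": 1,"dx": 0.002,"dy": 0,"dz": 0.039,"yaw": 0},
    {"grip": 1,"dx": 0.002,"dy": 0,"dz": 0.0395,"yaw": 0},
    {"grip": 1,"dx": 0.002,"dy": 0,"dz": 0.0395,"yaw": 0},
    {"grip": 1,"dx": 0.002,"dy": 0,"dz": 0.0395,"yaw": 0},
    {"grip": 1,"dx": 0.002,"dy": 0,"dz": 0.0395,"yaw": 0}
  ]
}}

```text
t: 35.75
tcp_pos: [0.4032, -0.3332, 0.0314]
orientation: [0.0, -0.008, 1.0, -0.0]
contact_force: [-0.8, 0.9, -1.2]
opening: 0.0493
```

```bash
python3 - <<'E'
from fit import *
go(.4034,-.333,.0308,91)
E
```

```text
t 35.75 tcp [ 0.4032 -0.3332  0.0314] jaw 90.95 open 0.0493 F [-0.8  0.9 -1.2] M [0.01 0.08 0.02] q6 -2.38 tilt [ 0.0003 -0.0003]
dxyz [-0.0002  0.0002  0.0006] yaw -0.047633623000081116
```

>>> {"api": "servo_tool", "payload": {
  "increments": [
    {"grip": 1,"dx": 0,"dy": 0,"dz": 0.0003,"yaw": 0},
    {"grip": 1,"dx": 0,"dy": 0,"dz": 0.0006,"yaw": 0},
    {"grip": 1,"dx": 0,"dy": 0,"dz": 0.0009,"yaw": 0},
    {"grip": 1,"dx": 0,"dy": 0,"dz": 0.0012,"yaw": 0},
    {"grip": 1,"dx": 0,"dy": 0,"dz": 0.0012,"yaw": 0},
    {"grip": 1,"dx": 0,"dy": 0,"dz": 0.0012,"yaw": 0},
    {"grip": 1,"dx": 0,"dy": 0,"dz": 0.0012,"yaw": 0},
    {"grip": 1,"dx": 0,"dy": 0,"dz": 0.0012,"yaw": 0},
    {"grip": 1,"dx": 0,"dy": 0,"dz": 0.0012,"yaw": 0},
    {"grip": 1,"dx": 0,"dy": 0,"dz": 0.0012,"yaw": 0}
  ]
}}

```text
t: 37.0
tcp_pos: [0.4032, -0.3332, 0.0308]
orientation: [-0.0, -0.008, 1.0, 0.0]
contact_force: [-2.0, 1.5, 5.3]
opening: 0.0498
```

```bash
python3 - <<'E'
from fit import *
go(.4034,-.333,.0308,91)
E
```

```text
t 37.0 tcp [ 0.4032 -0.3332  0.0308] jaw 90.95 open 0.0498 F [-2.   1.5  5.3] M [ 0.45  0.38 -0.  ] q6 -2.38 tilt [-0.0001  0.0001]
dxyz [-0.0002  0.0002 -0.    ] yaw -0.047642035812913264
```

Contact at 5.3 N, so it is on the floor. Ease off, release with a modest opening and lift away.

>>> {"api": "servo_tool", "payload": {
  "increments": [
    {"grip": 1,"dx": 0,"dy": 0,"dz": -0.0005,"yaw": 0},
    {"grip": 0.7,"dx": 0,"dy": 0,"dz": -0.0005,"yaw": 0},
    {"grip": 0.3,"dx": 0,"dy": 0,"dz": -0.0005,"yaw": 0},
    {"grip": 0.2,"dx": 0,"dy": 0,"dz": -0.0005,"yaw": 0},
    {"grip": 0.2,"dx": 0,"dy": 0,"dz": -0.0005,"yaw": 0},
    {"grip": 0.2,"dx": 0,"dy": 0,"dz": -0.0005,"yaw": 0},
    {"grip": 0.2,"dx": 0,"dy": 0,"dz": -0.02,"yaw": 0},
    {"grip": 0.2,"dx": 0,"dy": 0,"dz": -0.06,"yaw": 0},
    {"grip": 0.2,"dx": 0,"dy": 0,"dz": -0.12,"yaw": 0},
    {"grip": 0.2,"dx": 0.03,"dy": 0,"dz": -0.17,"yaw": 0}
  ]
}}

```text
t: 38.25
tcp_pos: [0.3739, -0.3339, 0.2027]
orientation: [0.001, -0.009, 1.0, -0.001]
contact_force: [-0.0, 0.7, 1.2]
opening: 0.0764
```

>>> {"api": "servo_tool", "payload": {
  "increments": [
    {"grip": 0.2,"dx": 0.0,"dy": -0.03,"dz": 0,"yaw": 0},
    {"grip": 0.2,"dx": 0.0,"dy": -0.07,"dz": 0,"yaw": 0},
    {"grip": 0.2,"dx": 0.0,"dy": -0.11,"dz": 0,"yaw": 0},
    {"grip": 0.2,"dx": 0.0,"dy": -0.15,"dz": 0,"yaw": 0},
    {"grip": 0.2,"dx": 0.0,"dy": -0.19,"dz": 0,"yaw": 0},
    {"grip": 0.2,"dx": 0.0,"dy": -0.22,"dz": 0,"yaw": 0},
    {"grip": 0.2,"dx": 0.0,"dy": -0.22,"dz": 0,"yaw": 0},
    {"grip": 0.2,"dx": 0.0,"dy": -0.22,"dz": 0,"yaw": 0},
    {"grip": 0.2,"dx": 0.0,"dy": -0.22,"dz": 0,"yaw": 0},
    {"grip": 0.2,"dx": 0.0,"dy": -0.22,"dz": 0,"yaw": 0}
  ]
}}

```text
t: 39.5
tcp_pos: [0.377, -0.5528, 0.2003]
orientation: [0.0, -0.009, 1.0, -0.0]
contact_force: [-1.0, 0.3, 0.3]
opening: 0.0761
```

```bash
python3 - <<'E'
from fit import *
go(.4034,-.333,.0308,91)
b=arm.grab_frame("top")[:,:,::-1].copy();a=arm.grab_frame("scene")[:,:,::-1].copy()
cv2.imwrite("pics/t10.png",b);cv2.imwrite("pics/s10.png",a)
# dark pixels inside tray
q=proj("top",T(.4534,-.3321,.0177,[[.12,.065,.004],[.12,-.065,.004],[-.12,-.065,.004],[-.12,.065,.004]])).astype(np.int32)
m=np.zeros(b.shape[:2],np.uint8);cv2.fillPoly(m,[q],1)
for thr in(50,70):
    d=((b.max(2)<thr)&(m>0)).astype(np.uint8);n,_,st,ce=cv2.connectedComponentsWithStats(d);print(thr,[(st[i].tolist(),ce[i].round(1).tolist()) for i in range(1,n) if st[i,4]>30])
print("expected corners px",proj("top",T(.4534,-.3321,.0177,[[.09,.025,.014],[.09,-.025,.014],[-.09,-.025,.014],[-.09,.025,.014],[.068,0,.016]])).round(1).tolist())
g=cv2.cvtColor(b[225:350,410:490],cv2.COLOR_BGR2GRAY)
for r in range(0,125,5):print(225+r,' '.join('%3d'%v for v in g[r,::3]))
# bystanders: compare with first picture
b0=cv2.imread("pics/top0.png");a0=cv2.imread("pics/scene0.png")
for n,i0,i1,(x,y,w,h) in [("jar",b0,b,(210,160,45,45)),("lot",b0,b,(418,160,55,45)),("buf",b0,b,(332,165,16,30)),("jarS",a0,a,(285,378,50,55)),("lotS",a0,a,(172,200,35,65)),("bufS",a0,a,(212,296,48,36)),("knobS",a0,a,(275,218,26,26))]:
    d=np.abs(i0[y:y+h,x:x+w].astype(int)-i1[y:y+h,x:x+w]).mean();p=cv2.phaseCorrelate(np.float32(cv2.cvtColor(i0[y:y+h,x:x+w],6)),np.float32(cv2.cvtColor(i1[y:y+h,x:x+w],6)));print(n,d.round(1),p)
E
```

```text
t 39.5 tcp [ 0.377  -0.5528  0.2003] jaw 91.0 open 0.0761 F [-1.   0.3  0.3] M [0.1  0.03 0.02] q6 -2.64 tilt [ 0.0001 -0.0001]
dxyz [-0.0302  0.2193  0.1695] yaw -0.0030417132975628647
50 [([439, 256, 18, 17, 197], [447.5, 264.2]), ([440, 277, 17, 4, 39], [448.1, 278.3]), ([441, 285, 17, 4, 41], [448.6, 286.5]), ([441, 293, 17, 4, 38], [449.7, 294.4]), ([442, 301, 17, 4, 41], [449.4, 302.5]), ([442, 309, 17, 4, 37], [450.1, 310.5])]
70 [([439, 256, 19, 18, 246], [447.7, 264.4]), ([440, 276, 18, 5, 66], [448.3, 278.2]), ([441, 285, 17, 5, 62], [449.1, 286.7]), ([441, 293, 18, 4, 61], [449.4, 294.3]), ([441, 300, 18, 6, 61], [449.2, 302.5]), ([442, 308, 18, 5, 62], [450.0, 310.1]), ([443, 317, 17, 3, 39], [450.8, 318.1])]
expected corners px [[438.6, 255.8], [456.4, 255.8], [459.5, 320.7], [441.4, 320.8], [448.1, 263.5]]
225 110 133 135 135 130 115 135 141 142 141 141 142 132 124 124 124 123 123 123 124 104 123 123 124 123 124 124
230  87  87  87  87  87  87  88  88 140 141 141 124 124 124 124 124 124 123 124 123 109 122 124 124 123 123 124
235  87  87  87  87  84  78  76  75 115 125 
[... 2350 characters left out ...]
3 136 139 143 142 142 142 142 142 142 142 141 137 140 141 142 141 141
345 144 143 143 143 143 143 143 142 143 142 137 140 142 142 142 143 142 142 142 142 142 136 140 140 135 107  57
jar 1.4 ((0.45642608871134627, 0.5437154734476835), 0.9038840536423671)
lot 1.3 ((-0.015089057948603823, 0.5545067093207585), 0.9729339101579454)
buf 1.1 ((-0.02966795725113691, -0.01850766552966654), 1.013292308151722)
jarS 2.3 ((0.01563056245909067, -0.011591961391030026), 0.993772780974706)
lotS 6.8 ((-0.11603240139946891, -0.028732797460413906), 0.9686399862906079)
bufS 2.2 ((0.04429607805700897, 0.04625891550013961), 1.0082120889866795)
knobS 4.4 ((0.5361677438644534, 0.46891895751496016), 1.008920907074859)
```

The board shows at its expected pixels inside the tray, with nail rows and ring on top. Bystanders and knob are unmoved, with shifts of 0.5 px or less. Handing in.

```bash
python3 -c "
from rig import arm
print(arm.sense()['t'],arm.sense()['contact_force']);print(arm.job_done())"
```

```text
39.6 [0.35533701 0.72825508 0.6571423 ]
the job is handed in; nothing more can be done
None
```

The eyelet is set, and the black board is lying nail tips up in the aluminium tray. I handed the job in at 39.6 s; no verdict was reported.

**What I did:** I gripped the board 118 mm from its eyelet and slid it in level until it was flush with the back gauge, then released it. I pinched the knob and led it down its arc until it went solid. On the last 6 mm of command it moved only 1.5 mm and the force rose to 29 N. I led the lever back up, let go, slid the board out and set it down in the tray, easing off at 5 N of contact.

**Last checks:**
- **Eyelet:** the flange in the picture matched a height of 57 mm on the die axis, which is the set height of 12 mm on the 45 mm table.
- **Lever:** the knob was back at its starting pixel.
- **Tray:** the board's ring, nail rows and edges were within about 1 px of where a board flat in the tray's centre should appear.
- **Lotion bottle, jar and buffing block:** no movement found; shifts were 0.5 px or less in both cameras.

**Weaker points:**
- The last check in the tray was by pixel values only, because the limit of 12 viewed pictures was reached.
- Squaring against the gauge took two small yaw corrections of 0.6° and 1.0°. Camera readings of the eyelet's position along the press differed by about 2 mm, within the cone's 5 mm.
- There was a side force of up to 18 N on the knob at the stop.

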